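# Clamp the wax block in the carving jig with its square key

### The arm

A 6-joint arm with a two-finger parallel gripper is mounted at the origin on the work surface; the furniture and walls round the work are solid. World frame = base frame: x ahead of the robot, y to its left, z up, the work surface at z = 0. Lengths are in m, angles in rad, forces in N, time in s.
With the tool pointing down it reaches from about 0.4 to 0.825 m from the base axis. Payload 7 kg.
Tool frame: the origin (TCP) lies midway between the tips of the shut fingers; the grasp point (between the pads) lies hold_point_z behind it (hold_point_z is the distance from the TCP to the grasp point, in m); z points along the fingers, y is the line along which they close (so a half turn about z gives the same grasp; the last joint's range is limited). The gripper opens to 88 mm and grips with 3 to 60 N. Pads are 19 mm wide; open, the fingers measure 130 mm over their backs; the gripper's body (78 mm by 193 mm) begins 47 mm behind the grasp point.
Start: joints at [1.61, 0.359, 0.012, 0, -1.224, -0.288], TCP at [0.166, 0.654, 0.227] pointing down, gripper open.
Joint ranges: [-3.07, 3.07], [-1.43, 2.12], [-1.02, 1.25], [-3.03, 1.67], [-3.05, -0], [-3.03, 3.03]. Speed limits (rad/s): [2.39, 2.39, 3.01, 3.14, 3.14, 3.14].

### API

Orientations are given as [roll, pitch, yaw] about the fixed x, y, z axes, in that order (R = Rz(yaw) Ry(pitch) Rx(roll)).
In Python, from station import * gives the robot as it stands.
- The arm moves only by the tool apply_moves, never from a script. Its argument "steps" is a list of rows, each an object with "translation": the shift along the world's x, y, z scaled (see below), a list of three; "rotation": the turn, a rotation vector about the world's x, y, z scaled (see below), a list of three. A call has exactly 10 rows; each row is the pose to reach, as a shift and turn from the pose commanded when the call began; what a row does not reach only later rows make up. The controller multiplies each number of a shift by 250 mm and each number of a turn by 30 degrees. A row lasts 1/12 s, in which the tool goes at most 41.7 mm and 7.16 degrees, less where a joint would pass 70% of its speed; a pose out of reach is approached as far as the arm can. A call with a number of a shift or a turn outside -1 to 1 is refused whole. A call with a gripper value outside its range is refused whole. "jaw" is the closure, from -1 (fully open) to 1 (shut), so that 0 is half open, set as the call begins (left out, the last holds). The fingers move at their own pace and stop on an object; "newtons" is the grip in N (left out, the last holds). Time passes only in rows, so rows that repeat a pose let the fingers close, or fill a call up. It gives the time, the measured TCP pose, the force, the opening and the grip force at its end, in the units of the state.
- get_state(): the state, without advancing time (a new reading comes with each control period).
- grab_frame(name): name is "scene" or "top"; returns the picture (420x560x3 uint8, blue, green, red); there is no depth.
- camera_model(name): a dict with "fx", "fy", "cx", "cy" (pixels), "xyz" and "rotation" of the camera in the world. Camera axes: x right, y down, z forward; pixel columns grow to the right and rows downward; lengths in m; the calibration is good to about 2 mm. A picture is of the moment at which its call begins. camera_model takes no time and is no camera call.
- job_done(): hands the job in; it is judged then, once.
The state is a dict: "t": time; "q": joint angles; "qd": joint speeds; "joint_efforts": joint torques, N m; "eef_pos": TCP position; "ee_rot": TCP orientation; "force": force on the tool from outside, world axes, zero at the start; "moment": the same for the moment, N m; "width": finger opening in m; "gripper_force": force on a finger pad.
Only numpy, scipy, OpenCV 4.12 (cv2) and the standard library are available. Lean on these libraries where they do the work, as an engineer would, in place of code of your own. Each camera call takes 0.05 s, during which the arm holds its last target. There are 200 camera calls.

### The job

Clamp the yellow wax block in the carving jig, ready for the chisel: take the loose square T-key from the bench, put it down the brass bush until it drops fully home in the square socket below, and turn it clockwise as far as it will go, so that the jaw holds the block tight against the fence. Leave the key standing in the socket and let go of it; don't disturb the chisel or the wick spool.

Things in the scene. Friction and masses are not known exactly. Their poses are not given: they have to be found in the camera images.
- socket (a point): Centre of the mouth of the brass guide bush (34 mm wide, top 56 mm above the bench) on a steel strap over the jig's cam. z up, x along the jig from fence to cam, y across. The mouth is countersunk, 25 mm wide, narrowing over 4 mm to a round bore 18.5 mm wide that ends 24 mm down, right above the square socket. Standing in the bore on the square's edge, the key leans up to 9 degrees.
- square (a point): Top centre of the cam's square socket, 25 mm below the mouth; 13.2 mm across flats, 16 mm deep. Axes are the jig's: the square itself starts at any angle to them (up to 45 degrees either way) and nothing reports it. The key drops in (12 mm) when in line within about 0.1 rad. Turned clockwise (from above; stiff, 0.12 to 0.3 Nm) it closes the jaw and stays where left.
- bed (a point): Top middle of the jig's screwed-down plywood base (206 x 132 x 12 mm, x -68 to +138, y +-66), 12 mm above the bench; axes as socket, which is 94 mm along +x and 44 mm up. Wooden fence 40 mm high, cork face at x = -39.5 mm; the open jaw's cork pad at x = +44 mm; jaw top 55 mm above the bench. From where the socket starts, the key turns 2.0 to 3.6 rad clockwise to the stop.
- key_grip (a point): Point on the square T-key's bare steel shank 73 mm from its tip; the key lies flat, this point 14.5 mm above the bench. x along the shank to the tip, y along the T-bar. Key 177 mm, 0.13 to 0.21 kg, of 12 mm square bar, flats across y and z, last 3 mm 9 mm square; collar 29 mm wide 40 to 48 mm from the tip (meets the bush when home); bare shank 54 to 134 mm from the tip.
- key_tip (a point): Centre of the end of the key's square tip; axes as key_grip (x points out of the tip). With the key home it is 40 mm below socket; while the key only stands on the edge of the square it is about 28 mm below.
- key_handle (a point): Middle of the key's red T-bar, a round bar 29 mm thick, 90 mm long along the key's y, 162.5 mm from the tip; axes as key_grip.
- wax_middle (a point): Centre (half-way up) of the yellow wax block, 77 x 103 x 51 mm, 0.34 kg, lying loose on the jig's base between fence and jaw, its x (77 mm) roughly along the jig's x.
- jaw (a joint): How far the aluminium jaw has moved from its open stop towards the block, m: 0 open, about 0.0145 with the key at its clockwise stop. A light spring draws it back onto the cam.
- jaw_pad (a joint): How far the jaw's cork-faced pad is pressed back against its springs, m: 0 when free, about 0.006 when the block is fully clamped (4.5 N at first touch plus 1.5 N per mm).
- chisel: Hand chisel with cream and red grip, 27 x 202 x 21 mm, lying on the bench along its y; origin under its middle. Bystander.
- spool_middle (a point): Centre of a standing wooden spool of wick cord, 54 mm wide, 62 mm high. Bystander.
Things that resemble listed ones, but are neither listed nor needed, are in the scene too. There is more than one size of the part that bears key_grip; the job needs the larger. Leave any blue look-alike of the part that bears wax_middle alone.

How it is judged:
By the outcome, as a careful person would: the job done as asked, in the order asked, and still so for the second after the job is handed in, with the robot touching nothing.
It also fails if it takes over 72 s, if anything falls off the work surface, if the arm or the gripper's body presses on something with over 40 N, if the wrist force passes 120 N, or if a joint passes its speed limit or range.

## Working session

There is one attempt and no reset: what is moved stays moved. The work goes in short steps, Python scripts to look and compute and a tool call to move; the robot and the scene stay as the last step left them, time stands still between calls to the robot, and variables do not carry over. Pictures are saved under pics/ and viewed, at most 10 in all, crops included, and the job is handed in when it is done.

Besides the shell and the picture viewer there is one more tool, called after "Emit:" by a JSON object that holds its "name" and its "arguments". apply_moves: Moves the arm, as the interface text tells. Shifts and turns lie within -1 to 1; 1 stands for 250 mm of shift or 30 degrees of turn. Its arguments: {"type":"object","properties":{"steps":{"type":"array"},"jaw":{"type":"number"},"newtons":{"type":"number"}},"required":["steps"]}

```bash
mkdir -p pics; ls
python3 - <<'E'
from station import *
import cv2
s=get_state();print(s)
for n in("scene","top"):
    cv2.imwrite(f"pics/{n}0.png",grab_frame(n));print(camera_model(n))
E
```

```text
pics
{'t': 0.0, 'q': array([ 1.61010260e+00,  3.59402538e-01,  1.10751120e-02, -3.47937441e-04,
       -1.22410578e+00, -2.88140238e-01]), 'qd': array([ 0.0015152 , -0.000452  , -0.00081773, -0.00106827,  0.00177189,
       -0.00024097]), 'joint_efforts': array([-1.03747429e-04, -5.82715166e+01,  2.93062019e+01,  6.99736163e+00,
        6.87495005e-03, -1.51219219e-04]), 'eef_pos': array([0.16611507, 0.65374127, 0.22562004]), 'ee_rot': array([ 3.13993030e+00, -1.51596719e-04, -2.48952327e-01]), 'force': array([-0.794143  ,  0.19568499, -0.37703512]), 'moment': array([-0.05494879,  0.00641729,  0.0359526 ]), 'gripper_force': 0.0, 'width': 0.08776536682537436}
{'fx': 392.28757305872745, 'fy': 392.28757305872745, 'cx': 279.3461837647439, 'cy': 213.55139398739576, 'xyz': array([ 0.11884486, -0.72084616,  0.71655436]), 'rotation': array([-2.25931362, -0.0123472 , -0.51013999])}
{'fx': 386.82004829768016, 'fy': 386.82004829768016, 'cx': 276.9163168881974, 'cy': 209.15795007201206, 'xyz': array([ 0.4477419 , -0.01743769,  1.06739406]), 'rotation': array([-3.08418477, -0.00331742, -1.57347129])}
```

View pics/scene0.png

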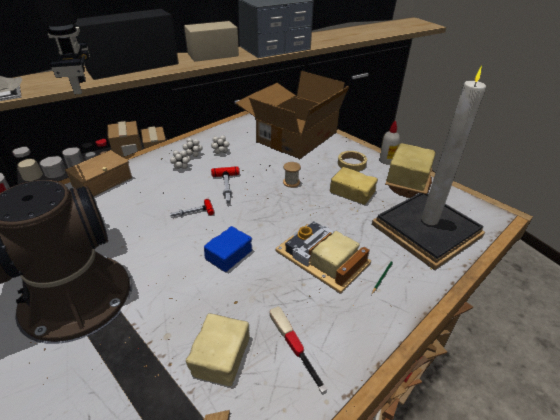

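View pics/top0.png

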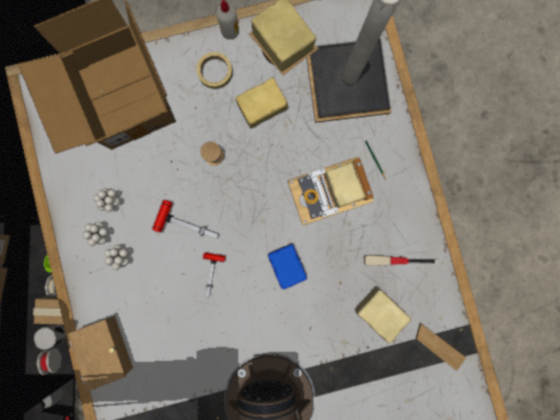

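The top view shows the large key (T-bar at about 163,215, tip about 217,234), the small key at 214,257, the jig with its brass bush at about 312,197 and the wax block at 347,184. In the scene view the bush is at about 305,232 and the large key at 226,172 to 228,200. I'll zoom in on these.

```bash
cat > h.py <<'E'
import numpy as np, cv2
from scipy.spatial.transform import Rotation as R
from station import *
def ray(n,u,v):
    c=camera_model(n);M=R.from_rotvec(c["rotation"]).as_matrix()
    return np.array(c["xyz"]),M@np.array([(u-c["cx"])/c["fx"],(v-c["cy"])/c["fy"],1])
def onz(n,u,v,z):
    o,d=ray(n,u,v);return o+d*(z-o[2])/d[2]
def proj(n,p):
    c=camera_model(n);M=R.from_rotvec(c["rotation"]).as_matrix();q=M.T@(np.array(p)-c["xyz"])
    return c["fx"]*q[0]/q[2]+c["cx"],c["fy"]*q[1]/q[2]+c["cy"]
def tri(a,b):
    (o,d),(p,e)=ray("top",*a),ray("scene",*b)
    s=np.linalg.lstsq(np.stack([d,-e],1),p-o,rcond=None)[0]
    A,B=o+d*s[0],p+e*s[1];return (A+B)/2,np.linalg.norm(A-B)
def crop(im,x,y,w,h,k):
    return cv2.resize(im[y:y+h,x:x+w],None,fx=k,fy=k,interpolation=cv2.INTER_CUBIC)
E
python3 - <<'E'
from h import *
t=cv2.imread("pics/top0.png");s=cv2.imread("pics/scene0.png")
a=crop(t,280,150,100,75,4);b=crop(t,145,190,100,75,4);c=crop(s,272,215,100,75,4);d=crop(s,160,155,100,75,4)
cv2.imwrite("pics/z0.png",np.vstack([np.hstack([a,b]),np.hstack([c,d])]))
for n,im in(("top",t),("scene",s)):
    hsv=cv2.cvtColor(im,cv2.COLOR_BGR2HSV)
    for nm,lo,hi in(("red",(0,200,90),(6,255,255)),("brass",(10,190,120),(24,255,255))):
        m=cv2.inRange(hsv,lo,hi)
        _,_,st,ce=cv2.connectedComponentsWithStats(m)
        print(n,nm,[(x[:5].tolist(),y.round(1).tolist()) for x,y in zip(st[1:],ce[1:]) if x[4]>25])
E
```

```text
top red [([154, 201, 17, 30, 245], [162.0, 215.5]), ([204, 254, 21, 7, 94], [213.7, 256.7])]
top brass []
scene red [([212, 167, 27, 7, 122], [224.7, 170.1]), ([205, 200, 8, 13, 66], [208.1, 205.9])]
scene brass []
```

View pics/z0.png

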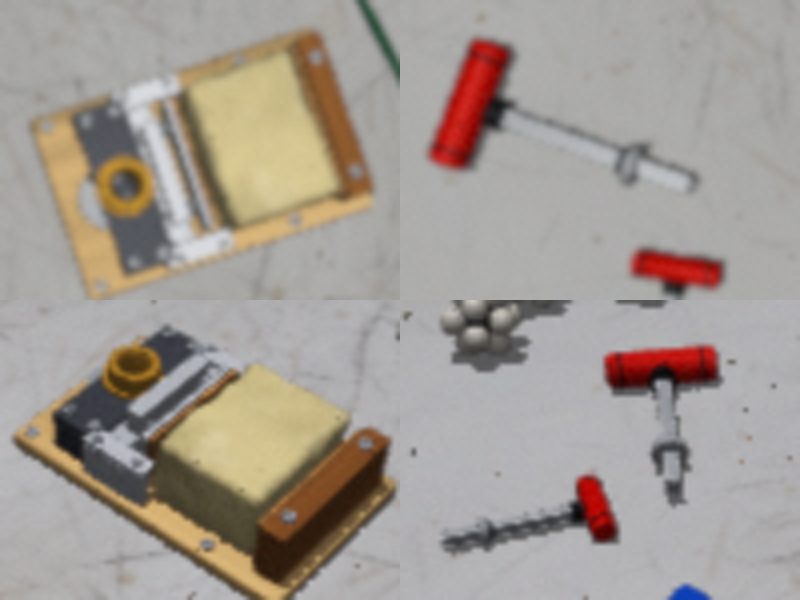

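Run:
```python
from h import *
f=lambda X,Y,x,y:(x+(X+.5)/4-.5,y+(Y+.5)/4-.5)
print("bush tri",tri(f(125,184,280,150),f(134,62,272,215)))
print("bush z56",onz("top",*f(125,184,280,150),.056),onz("scene",*f(134,62,272,215),.056))
P=[onz("top",*f(X,Y,280,150),.012) for X,Y in((35,122),(318,35),(372,207),(95,297))]
P=np.array(P)[:,:2];print(P.round(4));d1=P[0]-P[1];d2=P[3]-P[2]
print("jig yaw",np.arctan2(d1[1],d1[0]),np.arctan2(d2[1],d2[0]),np.linalg.norm(d1),np.linalg.norm(d2))
y=np.arctan2(*(d1+d2)[::-1]);c=P.mean(0);e=np.array([np.cos(y),np.sin(y)]);print("y",y,"center",c,"socket pred",c+e*.059)
H=onz("top",*f(69,103,145,190),.0145);T=onz("top",*f(293,184,145,190),.0145);C=onz("top",*f(232,162,145,190),.0145)
H2=onz("scene",224.9,f(0,67,160,155)[1],.02);T2=onz("scene",*f(275,197,160,155),.0145)
hb=onz("top",162,215.5,.02)
print("H",H,hb,H2,"T",T,T2,"C",C);d=(T-H)[:2]
print(np.linalg.norm(d),np.arctan2(d[1],d[0]), "grip",T[:2]-d/np.linalg.norm(d)*.073)
bar=onz("top",*f(489-400,42,145,190),.0145)-onz("top",*f(449-400,165,145,190),.0145);print("bar",np.arctan2(bar[1],bar[0]),np.linalg.norm(bar))
s=get_state();print(s.keys())
for k in s:
  if 'hold' in k:print(s[k])
import station;print([x for x in dir(station) if x[0]!='_'])
```

```text
bush tri (array([ 0.5453754 , -0.21519526,  0.63922981]), np.float64(0.6900927741155437))
bush z56 [ 2.20576997 -0.50349912  0.056     ] [0.58344412 0.02390449 0.056     ]
[[ 2.0332 -0.414 ]
 [ 2.8203 -0.3337]
 [ 3.2264 -0.6828]
 [ 2.2543 -0.6882]]
jig yaw -3.0399778003020312 -3.136019949713249 0.791202354821234 0.972129634958736
y -3.0929298447132156 center [ 2.58356989 -0.52966047] socket pred [ 2.52463973 -0.53253044]
H [ 1.27392468 -0.47626157  0.0145    ] [ 1.270174   -0.47441883  0.02      ] [0.37618805 0.27145323 0.02      ] T [ 1.56698791 -0.61426101  0.0145    ] [0.37999297 0.12544751 0.0145    ] C [ 1.4762211 -0.57158    0.0145   ]
0.32392885356943635 -0.44008652421802075 grip [ 1.50094373 -0.58316171]
bar 1.2666476854095021 0.11379506164335958
dict_keys(['t', 'q', 'qd', 'joint_efforts', 'eef_pos', 'ee_rot', 'force', 'moment', 'gripper_force', 'width'])
['Unreachable', 'camera_model', 'get_state', 'grab_frame', 'hold_point_z', 'job_done']
```

The camera rotation is roll/pitch/yaw, so I'll correct the helper for that.

```bash
sed -i 's/R.from_rotvec(c\["rotation"\])/R.from_euler("xyz",c["rotation"])/' h.py
python3 - <<'E'
from h import *
f=lambda X,Y,x,y:(x+(X+.5)/4-.5,y+(Y+.5)/4-.5)
print("bush tri",tri(f(125,184,280,150),f(134,62,272,215)))
print("bush z56",onz("top",*f(125,184,280,150),.056),onz("scene",*f(134,62,272,215),.056))
P=[onz("top",*f(X,Y,280,150),.012) for X,Y in((35,122),(318,35),(372,207),(95,297))]
P=np.array(P)[:,:2];print(P.round(4));d1=P[0]-P[1];d2=P[3]-P[2]
print("jig yaw",np.arctan2(d1[1],d1[0]),np.arctan2(d2[1],d2[0]),np.linalg.norm(d1),np.linalg.norm(d2))
y=np.arctan2(*(d1+d2)[::-1]);c=P.mean(0);e=np.array([np.cos(y),np.sin(y)]);print("y",y,"center",c,"socket pred",c+e*.059)
H=onz("top",*f(69,103,145,190),.0145);T=onz("top",*f(293,184,145,190),.0145);C=onz("top",*f(232,162,145,190),.0145)
H2=onz("scene",224.9,f(0,67,160,155)[1],.02);T2=onz("scene",*f(275,197,160,155),.0145)
hb=onz("top",162,215.5,.02)
print("H",H,hb,H2,"T",T,T2,"C",C);d=(T-H)[:2]
print(np.linalg.norm(d),np.arctan2(d[1],d[0]), "grip",T[:2]-d/np.linalg.norm(d)*.073)
bar=onz("top",*f(489-400,42,145,190),.0145)-onz("top",*f(449-400,165,145,190),.0145);print("bar",np.arctan2(bar[1],bar[0]),np.linalg.norm(bar))
import station;print(station.hold_point_z)
s=get_state();print(R.from_euler("xyz",s["ee_rot"]).as_matrix().round(2))
E
```

```text
bush tri (array([ 0.54255942, -0.11097076,  0.05478055]), np.float64(0.0027769253708072573))
bush z56 [ 0.54122006 -0.11018566  0.056     ] [ 0.54309755 -0.11259258  0.056     ]
[[ 0.5881 -0.0528]
 [ 0.648  -0.248 ]
 [ 0.5291 -0.2832]
 [ 0.468  -0.0932]]
jig yaw 1.868278643894886 1.8817303688960423 0.20421477704503807 0.19965220425942112
y 1.8749285217240004 center [ 0.55830355 -0.16929608] socket pred [ 0.5406351  -0.11300375]
H [0.49207546 0.29200704 0.0145    ] [0.49150438 0.29004769 0.02      ] [0.49004888 0.28231847 0.02      ] T [0.43668185 0.1393609  0.0145    ] [0.43467415 0.12819795 0.0145    ] C [0.45169972 0.18085322 0.0145    ]
0.16238626262889358 -1.9189070755157904 grip [0.46158379 0.20798227]
bar -0.3010846987151303 0.0876112320573493
0.0188
[[ 0.97 -0.25 -0.  ]
 [-0.25 -0.97 -0.  ]
 [ 0.    0.   -1.  ]]
```

Emit:
{"name": "apply_moves", "arguments": {"steps": [{"translation":[0.65,-0.85,-0.1],"rotation":[0,0,-1]},{"translation":[0.65,-0.85,-0.1],"rotation":[0,0,-1]},{"translation":[0.65,-0.85,-0.1],"rotation":[0,0,-1]},{"translation":[0.65,-0.85,-0.1],"rotation":[0,0,-1]},{"translation":[0.65,-0.85,-0.1],"rotation":[0,0,-1]},{"translation":[0.65,-0.85,-0.1],"rotation":[0,0,-1]},{"translation":[0.65,-0.85,-0.1],"rotation":[0,0,-1]},{"translation":[0.65,-0.85,-0.1],"rotation":[0,0,-1]},{"translation":[0.65,-0.85,-0.1],"rotation":[0,0,-1]},{"translation":[0.65,-0.85,-0.1],"rotation":[0,0,-1]}], "jaw": -1, "newtons": 50}}

```text
t: 0.93
eef_pos: [0.3287, 0.442, 0.2016]
ee_rot: [-3.141, 0.0, -0.773]
force: [0.0, 0.3, 0.4]
width: 0.0877
gripper_force: 0.0
```

Emit:
{"name": "apply_moves", "arguments": {"steps": [{"translation":[0.575,-0.815,-0.2],"rotation":[0,0,-1]},{"translation":[0.575,-0.815,-0.2],"rotation":[0,0,-1]},{"translation":[0.575,-0.815,-0.2],"rotation":[0,0,-1]},{"translation":[0.575,-0.815,-0.2],"rotation":[0,0,-1]},{"translation":[0.575,-0.815,-0.2],"rotation":[0,0,-1]},{"translation":[0.575,-0.815,-0.2],"rotation":[0,0,-1]},{"translation":[0.575,-0.815,-0.2],"rotation":[0,0,-1]},{"translation":[0.575,-0.815,-0.2],"rotation":[0,0,-1]},{"translation":[0.575,-0.815,-0.2],"rotation":[0,0,-1]},{"translation":[0.575,-0.815,-0.2],"rotation":[0,0,-1]}]}}

```text
t: 1.77
eef_pos: [0.4723, 0.2394, 0.1517]
ee_rot: [-3.141, 0.0, -1.295]
force: [-0.4, 0.4, 0.3]
width: 0.0876
gripper_force: 0.0
```

```bash
python3 -c "
from h import *
s=get_state()
for k in('t','q','eef_pos','ee_rot','force','moment'):print(k,np.round(s[k],4))"
```

```text
t 1.7667
q [ 0.8398  0.1836 -0.4131  0.     -0.9736 -0.5636]
eef_pos [0.4723 0.2394 0.1517]
ee_rot [-3.1412e+00  2.0000e-04 -1.2945e+00]
force [-0.3849  0.4439  0.3   ]
moment [ 0.1313 -0.0292  0.0131]
```

Run:
```python
from h import *
s=get_state();q=s["q"];E=lambda a,t:R.from_euler(a,t)
A=lambda q1,f,q4,q5,q6:E("z",q1)*E("y",f)*E("x",q4)*E("y",-q5)*E("x",-q6)
F=A(q[0],q[1]-q[2],q[3],q[4],q[5]).inv()*E("xyz",s["ee_rot"])
for x in(1,-1):
 for psi in(-1.0,-1.4,-1.7,1.2,1.7,2.0):
  for q1 in(.15,):
   for f in (.6,1.0):
    z=np.array([np.cos(psi),np.sin(psi),0]);X=np.array([0,0,-x]);T=R.from_matrix(np.stack([X,np.cross(z,X),z],1))
    W=(E("y",-f)*E("z",-q1)*T*F.inv()).as_euler("XYX")
    a,b,c=W
    # want Y angle = -q5>=0
    if b<0:a,b,c=a+np.pi,-b,c+np.pi
    w=lambda t:(t+np.pi)%(2*np.pi)-np.pi
    print("x down" if x>0 else "x up","psi",psi,"phi",f,"s4q4 %.2f q5 %.2f q6 %.2f"%(w(a),-b,w(-c)))
```

```text
x down psi -1.0 phi 0.6 s4q4 -1.82 q5 -1.23 q6 2.50
x down psi -1.0 phi 1.0 s4q4 -1.93 q5 -1.35 q6 2.10
x down psi -1.4 phi 0.6 s4q4 -1.58 q5 -1.55 q6 2.54
x down psi -1.4 phi 1.0 s4q4 -1.59 q5 -1.56 q6 2.14
x down psi -1.7 phi 0.6 s4q4 -1.41 q5 -1.80 q6 2.52
x down psi -1.7 phi 1.0 s4q4 -1.33 q5 -1.72 q6 2.12
x down psi 1.2 phi 0.6 s4q4 1.88 q5 -1.15 q6 0.67
x down psi 1.2 phi 1.0 s4q4 2.02 q5 -1.30 q6 1.06
x down psi 1.7 phi 0.6 s4q4 1.58 q5 -1.55 q6 0.60
x down psi 1.7 phi 1.0 s4q4 1.59 q5 -1.56 q6 1.00
x down psi 2.0 phi 0.6 s4q4 1.41 q5 -1.80 q6 0.62
x down psi 2.0 phi 1.0 s4q4 1.33 q5 -1.72 q6 1.02
x up psi -1.0 phi 0.6 s4q4 -1.82 q5 -1.23 q6 -0.64
x up psi -1.0 phi 1.0 s4q4 -1.93 q5 -1.35 q6 -1.04
x up psi -1.4 phi 0.6 s4q4 -1.58 q5 -1.55 q6 -0.60
x up psi -1.4 phi 1.0 s4q4 -1.59 q5 -1.56 q6 -1.00
x up psi -1.7 phi 0.6 s4q4 -1.41 q5 -1.80 q6 -0.62
x up psi -1.7 phi 1.0 s4q4 -1.33 q5 -1.72 q6 -1.02
x up psi 1.2 phi 0.6 s4q4 1.88 q5 -1.15 q6 -2.47
x up psi 1.2 phi 1.0 s4q4 2.02 q5 -1.30 q6 -2.08
x up psi 1.7 phi 0.6 s4q4 1.58 q5 -1.55 q6 -2.54
x up psi 1.7 phi 1.0 s4q4 1.59 q5 -1.56 q6 -2.14
x up psi 2.0 phi 0.6 s4q4 1.41 q5 -1.80 q6 -2.52
x up psi 2.0 phi 1.0 s4q4 1.33 q5 -1.72 q6 -2.12
```

Emit:
{"name": "apply_moves", "arguments": {"steps": [{"translation":[0,0,0],"rotation":[0,0,1]},{"translation":[0,0,0],"rotation":[0,0,1]},{"translation":[0,0,0],"rotation":[0,0,1]},{"translation":[0,0,0],"rotation":[0,0,1]},{"translation":[0,0,0],"rotation":[0,0,1]},{"translation":[0,0,0],"rotation":[0,0,1]},{"translation":[0,0,0],"rotation":[0,0,1]},{"translation":[0,0,0],"rotation":[0,0,1]},{"translation":[0,0,0],"rotation":[0,0,1]},{"translation":[0,0,0],"rotation":[0,0,1]}]}}

```text
t: 2.6
eef_pos: [0.4724, 0.238, 0.1516]
ee_rot: [-3.142, -0.0, -0.773]
force: [0.5, -0.0, 0.2]
width: 0.0874
gripper_force: 0.0
```

Emit:
{"name": "apply_moves", "arguments": {"steps": [{"translation":[0,0,0],"rotation":[0,0,1]},{"translation":[0,0,0],"rotation":[0,0,1]},{"translation":[0,0,0],"rotation":[0,0,1]},{"translation":[0,0,0],"rotation":[0,0,1]},{"translation":[0,0,0],"rotation":[0,0,1]},{"translation":[0,0,0],"rotation":[0,0,1]},{"translation":[0,0,0],"rotation":[0,0,1]},{"translation":[0,0,0],"rotation":[0,0,1]},{"translation":[0,0,0],"rotation":[0,0,1]},{"translation":[0,0,0],"rotation":[0,0,1]}]}}

```text
t: 3.43
eef_pos: [0.4725, 0.2379, 0.1515]
ee_rot: [-3.142, 0.0, -0.25]
force: [1.4, -0.2, 0.5]
width: 0.0878
gripper_force: 0.0
```

Emit:
{"name": "apply_moves", "arguments": {"steps": [{"translation":[0,0,0],"rotation":[0,0,1]},{"translation":[0,0,0],"rotation":[0,0,1]},{"translation":[0,0,0],"rotation":[0,0,1]},{"translation":[0,0,0],"rotation":[0,0,1]},{"translation":[0,0,0],"rotation":[0,0,1]},{"translation":[0,0,0],"rotation":[0,0,1]},{"translation":[0,0,0],"rotation":[0,0,1]},{"translation":[0,0,0],"rotation":[0,0,1]},{"translation":[0,0,0],"rotation":[0,0,1]},{"translation":[0,0,0],"rotation":[0,0,1]}]}}

```text
t: 4.27
eef_pos: [0.4725, 0.2379, 0.1515]
ee_rot: [3.142, -0.0, 0.273]
force: [0.3, -1.0, 0.2]
width: 0.0875
gripper_force: 0.0
```

Emit:
{"name": "apply_moves", "arguments": {"steps": [{"translation":[0,0,0],"rotation":[0,0,1]},{"translation":[0,0,0],"rotation":[0,0,1]},{"translation":[0,0,0],"rotation":[0,0,1]},{"translation":[0,0,0],"rotation":[0,0,1]},{"translation":[0,0,0],"rotation":[0,0,1]},{"translation":[0,0,-0.1],"rotation":[0,0,1]},{"translation":[0,0,-0.2],"rotation":[0,0,1]},{"translation":[0,0,-0.2],"rotation":[0,0,1]},{"translation":[0,0,-0.2],"rotation":[0,0,1]},{"translation":[0,0,-0.2],"rotation":[0,0,1]}]}}

```text
t: 5.1
eef_pos: [0.4731, 0.2383, 0.1026]
ee_rot: [3.141, -0.001, 0.797]
force: [-0.0, -0.1, 0.9]
width: 0.0875
gripper_force: 0.0
```

Emit:
{"name": "apply_moves", "arguments": {"steps": [{"translation":[0,0,0],"rotation":[0,0,0.83]},{"translation":[0,0,0],"rotation":[0,0,0.83]},{"translation":[0,0,0],"rotation":[0,0,0.83]},{"translation":[0,0,0],"rotation":[0,0,0.83]},{"translation":[0,0,-0.1],"rotation":[0,0,0.83]},{"translation":[0,0,-0.2],"rotation":[0,0,0.83]},{"translation":[0,0,-0.3],"rotation":[0,0,0.83]},{"translation":[0,0,-0.36],"rotation":[0,0,0.83]},{"translation":[0,0,-0.38],"rotation":[0,0,0.83]},{"translation":[0,0,-0.38],"rotation":[0,0,0.83]}]}}

```text
t: 5.93
eef_pos: [0.4727, 0.2381, 0.0066]
ee_rot: [-3.141, 0.001, 1.232]
force: [1.1, -0.6, 1.0]
width: 0.0876
gripper_force: 0.0
```

Next, close on the shank and check the grasp.

Emit:
{"name": "apply_moves", "arguments": {"steps": [{"translation":[0,0,0],"rotation":[0,0,0]},{"translation":[0,0,0],"rotation":[0,0,0]},{"translation":[0,0,0],"rotation":[0,0,0]},{"translation":[0,0,0],"rotation":[0,0,0]},{"translation":[0,0,0],"rotation":[0,0,0]},{"translation":[0,0,0],"rotation":[0,0,0]},{"translation":[0,0,0],"rotation":[0,0,0]},{"translation":[0,0,0],"rotation":[0,0,0]},{"translation":[0,0,0],"rotation":[0,0,0]},{"translation":[0,0,0],"rotation":[0,0,0]}], "jaw": 1, "newtons": 50}}

```text
t: 6.77
eef_pos: [0.4724, 0.2379, 0.0065]
ee_rot: [-3.142, 0.0, 1.233]
force: [0.9, -0.2, -0.5]
width: 0.0265
gripper_force: 0.0
```

Emit:
{"name": "apply_moves", "arguments": {"steps": [{"translation":[0,0,0],"rotation":[0,0,0]},{"translation":[0,0,0],"rotation":[0,0,0]},{"translation":[0,0,0],"rotation":[0,0,0]},{"translation":[0,0,0],"rotation":[0,0,0]},{"translation":[0,0,0],"rotation":[0,0,0]},{"translation":[0,0,0.1],"rotation":[0,0,0]},{"translation":[0,0,0.2],"rotation":[0,0,0]},{"translation":[0,0,0.3],"rotation":[0,0,0]},{"translation":[0,0,0.4],"rotation":[0,0,0]},{"translation":[0,0,0.4],"rotation":[0,0,0]}]}}

```text
t: 7.6
eef_pos: [0.4746, 0.2397, 0.1113]
ee_rot: [3.138, -0.006, 1.234]
force: [0.7, -0.1, -0.6]
width: 0.0114
gripper_force: 50.0
```

Emit:
{"name": "apply_moves", "arguments": {"steps": [{"translation":[0,-0.1,0.2],"rotation":[0,0,-0.2]},{"translation":[0,-0.1,0.3],"rotation":[0,0,-0.4]},{"translation":[0,-0.2,0.4],"rotation":[0,0,-0.6]},{"translation":[0,-0.2,0.4],"rotation":[0,0,-0.8]},{"translation":[0,-0.2,0.4],"rotation":[0,0,-1]},{"translation":[0,-0.2,0.4],"rotation":[0,0,-1]},{"translation":[0,-0.2,0.4],"rotation":[0,0,-1]},{"translation":[0,-0.2,0.4],"rotation":[0,0,-1]},{"translation":[0,-0.2,0.4],"rotation":[0,0,-1]},{"translation":[0,-0.2,0.4],"rotation":[0,0,-1]}]}}

```text
t: 8.43
eef_pos: [0.4723, 0.188, 0.2061]
ee_rot: [3.142, 0.001, 0.711]
force: [0.4, -0.3, -1.4]
width: 0.0113
gripper_force: 50.0
```

Emit:
{"name": "apply_moves", "arguments": {"steps": [{"translation":[0,-0.1,0.1],"rotation":[0,0,-0.2]},{"translation":[0,-0.1,0.2],"rotation":[0,0,-0.4]},{"translation":[0,-0.2,0.2],"rotation":[0,0,-0.6]},{"translation":[0,-0.2,0.2],"rotation":[0,0,-0.8]},{"translation":[0,-0.2,0.2],"rotation":[0,0,-1]},{"translation":[0,-0.2,0.2],"rotation":[0,0,-1]},{"translation":[0,-0.2,0.2],"rotation":[0,0,-1]},{"translation":[0,-0.2,0.2],"rotation":[0,0,-1]},{"translation":[0,-0.2,0.2],"rotation":[0,0,-1]},{"translation":[0,-0.2,0.2],"rotation":[0,0,-1]}]}}

```text
t: 9.27
eef_pos: [0.4724, 0.1381, 0.2564]
ee_rot: [3.141, 0.0, 0.188]
force: [-0.0, 0.9, -1.1]
width: 0.0115
gripper_force: 50.0
```

Emit:
{"name": "apply_moves", "arguments": {"steps": [{"translation":[0,-0.1,0],"rotation":[0,0,-0.2]},{"translation":[0,-0.1,0],"rotation":[0,0,-0.4]},{"translation":[0,-0.2,0],"rotation":[0,0,-0.6]},{"translation":[0,-0.2,0],"rotation":[0,0,-0.8]},{"translation":[0,-0.2,0],"rotation":[0,0,-1]},{"translation":[0,-0.2,0],"rotation":[0,0,-1]},{"translation":[0,-0.2,0],"rotation":[0,0,-1]},{"translation":[0,-0.2,0],"rotation":[0,0,-1]},{"translation":[0,-0.2,0],"rotation":[0,0,-1]},{"translation":[0,-0.2,0],"rotation":[0,0,-1]}]}}

```text
t: 10.1
eef_pos: [0.4725, 0.0881, 0.2565]
ee_rot: [3.141, 0.0, -0.336]
force: [0.2, 0.1, -1.2]
width: 0.0114
gripper_force: 50.0
```

Emit:
{"name": "apply_moves", "arguments": {"steps": [{"translation":[0,0,0],"rotation":[0,0,-0.2]},{"translation":[0,0,0],"rotation":[0,0,-0.4]},{"translation":[0,0,0],"rotation":[0,0,-0.6]},{"translation":[0,0,0],"rotation":[0,0,-0.8]},{"translation":[0,0,0],"rotation":[0,0,-1]},{"translation":[0,0,0],"rotation":[0,0,-1]},{"translation":[0,0,0],"rotation":[0,0,-1]},{"translation":[0,0,0],"rotation":[0,0,-1]},{"translation":[0,0,0],"rotation":[0,0,-1]},{"translation":[0,0,0],"rotation":[0,0,-1]}]}}

```text
t: 10.93
eef_pos: [0.4725, 0.088, 0.2565]
ee_rot: [3.142, 0.0, -0.86]
force: [-1.2, -0.5, -0.9]
width: 0.0114
gripper_force: 50.0
```

Emit:
{"name": "apply_moves", "arguments": {"steps": [{"translation":[0,0,0],"rotation":[0,0,-0.2]},{"translation":[0,0,0],"rotation":[0,0,-0.4]},{"translation":[0,0,0],"rotation":[0,0,-0.6]},{"translation":[0,0,0],"rotation":[0,0,-0.8]},{"translation":[0,0,0],"rotation":[0,0,-1]},{"translation":[0,0,0],"rotation":[0,0,-1]},{"translation":[0,0,0],"rotation":[0,0,-1]},{"translation":[0,0,0],"rotation":[0,0,-1]},{"translation":[0,0,0],"rotation":[0,0,-1]},{"translation":[0,0,0],"rotation":[0,0,-1]}]}}

```text
t: 11.77
eef_pos: [0.4725, 0.0879, 0.2566]
ee_rot: [3.142, -0.0, -1.383]
force: [0.5, 0.1, -1.7]
width: 0.0114
gripper_force: 50.0
```

```bash
python3 -c "
from h import *
s=get_state()
for k in('t','q','eef_pos','ee_rot','force','moment','width','gripper_force'):print(k,np.round(s[k],4))"
```

```text
t 11.7667
q [ 0.5945  0.0128 -0.3528  0.     -1.2052 -0.407 ]
eef_pos [0.4725 0.0879 0.2566]
ee_rot [ 3.1416 -0.     -1.3833]
force [ 0.467   0.0501 -1.665 ]
moment [ 0.0682 -0.0228  0.0403]
width 0.0114
gripper_force 49.991
```

Emit:
{"name": "apply_moves", "arguments": {"steps": [{"translation":[0,0,0],"rotation":[-0.197,-0.037,0]},{"translation":[0,0,0],"rotation":[-0.393,-0.074,0]},{"translation":[0,0,0],"rotation":[-0.59,-0.112,0]},{"translation":[0,0,0],"rotation":[-0.786,-0.149,0]},{"translation":[0,0,0],"rotation":[-0.983,-0.186,0]},{"translation":[0,0,0],"rotation":[-0.983,-0.186,0]},{"translation":[0,0,0],"rotation":[-0.983,-0.186,0]},{"translation":[0,0,0],"rotation":[-0.983,-0.186,0]},{"translation":[0,0,0],"rotation":[-0.983,-0.186,0]},{"translation":[0,0,0],"rotation":[-0.983,-0.186,0]}]}}

```text
t: 12.6
eef_pos: [0.4727, 0.0876, 0.2571]
ee_rot: [-3.14, -0.522, -1.387]
force: [0.4, -0.5, -1.6]
width: 0.0113
gripper_force: 50.0
```

Emit:
{"name": "apply_moves", "arguments": {"steps": [{"translation":[0,0,0],"rotation":[-0.197,-0.037,0]},{"translation":[0,0,0],"rotation":[-0.393,-0.074,0]},{"translation":[0,0,0],"rotation":[-0.59,-0.112,0]},{"translation":[0,0,0],"rotation":[-0.786,-0.149,0]},{"translation":[0,0,0],"rotation":[-0.983,-0.186,0]},{"translation":[0,0,0],"rotation":[-0.983,-0.186,0]},{"translation":[0,0,0],"rotation":[-0.983,-0.186,0]},{"translation":[0,0,0],"rotation":[-0.983,-0.186,0]},{"translation":[0,0,0],"rotation":[-0.983,-0.186,0]},{"translation":[0,0,0],"rotation":[-0.983,-0.186,0]}]}}

```text
t: 13.43
eef_pos: [0.4726, 0.0876, 0.2574]
ee_rot: [-3.135, -1.044, -1.391]
force: [0.9, -0.3, -0.9]
width: 0.0113
gripper_force: 50.0
```

```bash
python3 -c "
from h import *
s=get_state()
for k in('t','q','eef_pos','ee_rot','force','moment','width','gripper_force'):print(k,np.round(s[k],4))
print(R.from_euler('xyz',s['ee_rot']).as_matrix().round(3))"
```

```text
t 13.4333
q [ 1.0598  0.3451 -0.6113  0.5892 -1.5416 -1.1947]
eef_pos [0.4726 0.0876 0.2574]
ee_rot [-3.1354 -1.0438 -1.3909]
force [ 0.8842 -0.2817 -0.8574]
moment [3.3394 0.6143 0.0137]
width 0.0113
gripper_force 49.9914
[[ 0.09  -0.983  0.161]
 [-0.495 -0.184 -0.849]
 [ 0.864 -0.003 -0.503]]
```

Emit:
{"name": "apply_moves", "arguments": {"steps": [{"translation":[0,0,0],"rotation":[-0.197,-0.037,0]},{"translation":[0,0,0],"rotation":[-0.393,-0.074,0]},{"translation":[0,0,0],"rotation":[-0.59,-0.112,0]},{"translation":[0.1,-0.1,0],"rotation":[-0.786,-0.149,0]},{"translation":[0.2,-0.2,0],"rotation":[-0.983,-0.186,0]},{"translation":[0.2,-0.3,0],"rotation":[-0.983,-0.186,0]},{"translation":[0.2,-0.4,0],"rotation":[-0.983,-0.186,0]},{"translation":[0.2,-0.4,0],"rotation":[-0.983,-0.186,0]},{"translation":[0.2,-0.4,0],"rotation":[-0.983,-0.186,0]},{"translation":[0.2,-0.4,0],"rotation":[-0.983,-0.186,0]}]}}

```text
t: 14.27
eef_pos: [0.5228, -0.012, 0.2572]
ee_rot: [-2.003, -1.567, -2.523]
force: [-0.2, -0.0, -0.8]
width: 0.0112
gripper_force: 50.0
```

Run:
```python
from h import *
s=get_state()
for k in('t','q','eef_pos','ee_rot','force','moment','width','gripper_force'):print(k,np.round(s[k],4))
print(R.from_euler('xyz',s['ee_rot']).as_matrix().round(3))
t,sc=grab_frame("top"),grab_frame("scene")
cv2.imwrite("pics/t1.png",t);cv2.imwrite("pics/s1.png",sc)
p=s['eef_pos'];print(proj("top",p),proj("scene",p))
a=[int(v) for v in proj("top",p)];b=[int(v) for v in proj("scene",p)]
f=lambda im,c:crop(im,max(0,min(c[0]-65,430)),max(0,min(c[1]-65,290)),130,130,3)
print(a,b);cv2.imwrite("pics/z1.png",np.hstack([f(t,a),f(sc,b)]))
```

```text
t 14.2667
q [ 0.8843  0.6106 -0.7993  0.8791 -1.6724 -1.4505]
eef_pos [ 0.5228 -0.012   0.2572]
ee_rot [-2.0035 -1.567  -2.5226]
force [-0.1999 -0.0283 -0.7743]
moment [3.8405e+00 6.6570e-01 3.2000e-03]
width 0.0112
gripper_force 49.9913
[[-0.003 -0.983  0.185]
 [-0.002 -0.185 -0.983]
 [ 1.    -0.003 -0.002]]
(np.float64(272.9761618784596), np.float64(195.63364604750936)) (np.float64(279.6607703750824), np.float64(143.93825529838182))
[272, 195] [279, 143]
```

View pics/z1.png

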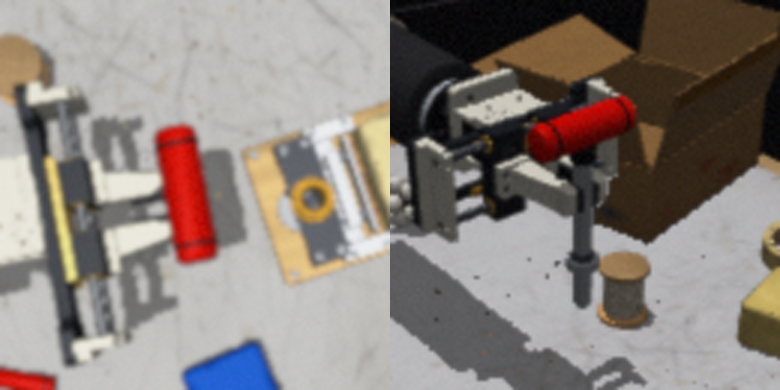

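The key is gripped and upright. In the scene image the tip is at about (278,180) and the bar at about (278,121). In the top image the bar is at about (269,195), and the bush is still at (311,196). I'll measure the key axis and tip against the bush.

Run:
```python
from h import *
t,s=cv2.imread("pics/t1.png"),cv2.imread("pics/s1.png")
def red(im,x,y):
    m=cv2.inRange(cv2.cvtColor(im,cv2.COLOR_BGR2HSV),(0,170,60),(8,255,255));n,l,st,ce=cv2.connectedComponentsWithStats(m)
    i=min(range(1,n),key=lambda i:np.hypot(*(ce[i]-(x,y)))+(1e3 if st[i][4]<80 else 0))
    r=cv2.minAreaRect(np.argwhere(l==i)[:,::-1].astype(np.float32));return r[0]
a,b=red(t,269,195),red(s,278,121);print(a,b,"handle",tri(a,b))
f=lambda X,Y,x,y:(x+(X+1)/3-.5,y+(Y+1)/3-.5)
tip=f(582-390,304,214,78);print(tip)
for h in (.1,.105,.11):
    print(h,"pred tip px",proj("scene",(.5213,-.0041,.2572-h)),"pred handle",proj("scene",(.5213,-.0041,.2572-h+.1625)),proj("top",(.5213,-.0041,.2572-h+.1625)))
# brass bush by colour, both views
for n,im,c in(("top",t,(311,196)),("scene",s,(305,232))):
    x,y=c;o=cv2.cvtColor(im,cv2.COLOR_BGR2HSV)[y-14:y+15,x-14:x+15]
    m=cv2.inRange(o,(12,170,90),(26,255,255));yy,xx=np.nonzero(m);hull=cv2.convexHull(np.stack([xx,yy],1).astype(np.float32))
    print(n,len(xx),xx.min()+x-14,xx.max()+x-14,yy.min()+y-14,yy.max()+y-14,cv2.fitEllipse(hull),"pred34", proj(n,(.542,-.111,.056)))
```

```text
(268.3461608886719, 194.23074340820312) (277.7158203125, 120.05498504638672) handle (array([ 0.5208237 , -0.00368633,  0.3147216 ]), np.float64(0.001310285549025471))
(277.8333333333333, 179.16666666666669)
0.1 pred tip px (np.float64(277.09575101705093), np.float64(177.73899345179854)) pred handle (np.float64(277.7212283935733), np.float64(118.07206372919013)) (np.float64(268.6635043073134), np.float64(193.43850379066492))
0.105 pred tip px (np.float64(277.0785674528873), np.float64(179.37820624161458)) pred handle (np.float64(277.69981925007346), np.float64(120.11437238586993)) (np.float64(268.70953204736156), np.float64(193.68920843284712))
0.11 pred tip px (np.float64(277.0614934481459), np.float64(181.00696769522943)) pred handle (np.float64(277.6785623846591), np.float64(122.14215459256724)) (np.float64(268.75495564938586), np.float64(193.93662244622706))
top 67 305 316 190 202 ((13.707170486450195, 14.071290016174316), (11.476006507873535, 12.7930269241333), 164.44529724121094) pred34 (np.float64(311.1828193007236), np.float64(195.32824857396042))
scene 77 298 311 227 238 ((13.373834609985352, 14.397995948791504), (10.545893669128418, 14.30237865447998), 63.13422393798828) pred34 (np.float64(304.42109775178426), np.float64(229.8928263092533))
```

Emit:
{"name": "apply_moves", "arguments": {"steps": [{"translation":[0.02,-0.1,0],"rotation":[0,0,0]},{"translation":[0.04,-0.2,0],"rotation":[0,0,0]},{"translation":[0.06,-0.3,0],"rotation":[0,0,0]},{"translation":[0.085,-0.4,0],"rotation":[0,0,0]},{"translation":[0.085,-0.428,-0.05],"rotation":[0,0,0]},{"translation":[0.085,-0.428,-0.13],"rotation":[0,0,0]},{"translation":[0.085,-0.428,-0.22],"rotation":[0,0,0]},{"translation":[0.085,-0.428,-0.28],"rotation":[0,0,0]},{"translation":[0.085,-0.428,-0.33],"rotation":[0,0,0]},{"translation":[0.085,-0.428,-0.33],"rotation":[0,0,0]}]}}

```text
t: 15.2
eef_pos: [0.5442, -0.1182, 0.1725]
ee_rot: [-0.061, -1.57, 1.82]
force: [-0.1, -0.2, -2.1]
width: 0.0115
gripper_force: 50.0
```

Run:
```python
from h import *
s=get_state()
for k in('t','q','eef_pos','force','moment'):print(k,np.round(s[k],4))
M=R.from_euler('xyz',s['ee_rot']).as_matrix();print(M.round(3))
ax=s['eef_pos']-.008*M[:,2];print("axis",ax,"tip",ax-.105*M[:,0])
t,sc=grab_frame("top"),grab_frame("scene")
cv2.imwrite("pics/t2.png",t);cv2.imwrite("pics/s2.png",sc)
print(proj("scene",ax-.105*M[:,0]),proj("scene",(.5425,-.111,.056)))
cv2.imwrite("pics/z2.png",np.hstack([crop(t,265,150,90,90,4),crop(sc,255,170,90,90,4)]))
```

```text
t 15.2
q [ 0.6506  0.7253 -0.9322  1.1098 -1.5329 -1.6484]
eef_pos [ 0.5442 -0.1182  0.1725]
force [-0.0701 -0.2467 -2.1275]
moment [ 3.7429  0.6921 -0.024 ]
[[-0.    -0.982  0.187]
 [ 0.001 -0.187 -0.982]
 [ 1.    -0.     0.001]]
axis [ 0.54269309 -0.11036343  0.17250995] tip [ 0.54271091 -0.11043353  0.06750997]
(np.float64(304.78448713637243), np.float64(226.2489047493677)) (np.float64(304.5889615834123), np.float64(229.8298956550664))
```

View pics/z2.png

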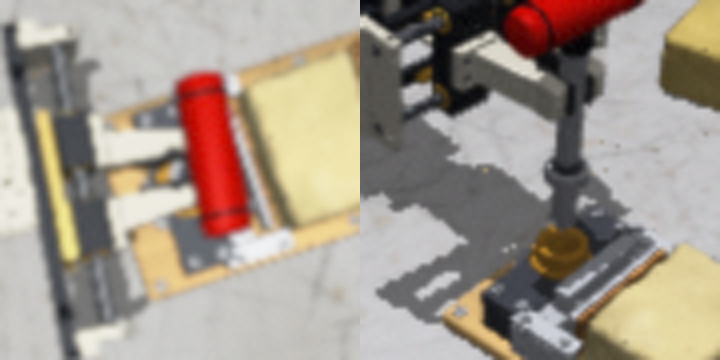

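The top view shows the bar over the bush. In the scene view the tip is at about (306,226) and the bush mouth centre at about (304.5,230), so the tip looks 1–2 px too far right. I'll measure it from the edges.

Run:
```python
from h import *
s=cv2.imread("pics/s2.png");g=cv2.cvtColor(s,cv2.COLOR_BGR2GRAY);hs=cv2.cvtColor(s,cv2.COLOR_BGR2HSV)
for r in range(196,242,2):print(r,g[r,294:318].tolist())
m=cv2.inRange(hs,(10,150,70),(28,255,255))[218:245,290:320]
for i,r in enumerate(m):
    x=np.nonzero(r)[0]
    if len(x):print(218+i,x.min()+290,x.max()+290,len(x))
```

```text
196 [174, 149, 120, 102, 87, 77, 76, 79, 80, 84, 91, 81, 46, 21, 35, 63, 90, 139, 135, 182, 188, 189, 187, 184]
198 [194, 194, 196, 189, 173, 120, 88, 79, 81, 85, 82, 77, 51, 30, 51, 67, 93, 160, 190, 196, 194, 193, 191, 189]
200 [196, 194, 193, 192, 189, 183, 184, 169, 142, 129, 89, 63, 60, 62, 65, 69, 108, 179, 187, 188, 188, 191, 191, 190]
202 [194, 193, 194, 193, 193, 191, 183, 184, 185, 175, 97, 63, 64, 67, 65, 72, 114, 186, 195, 197, 195, 195, 195, 192]
204 [191, 196, 193, 193, 194, 195, 194, 192, 191, 174, 81, 61, 65, 64, 68, 76, 119, 183, 193, 192, 193, 194, 195, 194]
206 [195, 196, 195, 198, 199, 196, 198, 196, 192, 169, 80, 60, 61, 67, 66, 78, 124, 184, 189, 192, 193, 191, 193, 191]
208 [198, 198, 199, 198, 197, 195, 192, 189, 179, 138, 70, 61, 62, 68, 67, 84, 138, 183, 188, 192, 192, 186, 183, 183]
210 [198, 195, 196, 196, 194, 190, 185, 146, 105, 56, 50, 57, 59, 64, 62, 56, 70, 123, 180, 193, 195, 196, 199, 196]
212 [196, 195, 194, 193, 195, 187, 155, 95, 95, 56, 35, 27, 32, 30, 31, 38, 63, 94, 136, 188, 194, 190, 169, 193]
214 [180, 188, 186, 187, 190, 191, 176, 88, 67, 
[... 964 characters left out ...]
, 79, 120, 121, 75, 62, 59, 56, 54, 53, 55, 67, 71, 65, 48, 38, 44, 65, 98, 101]
234 [87, 84, 75, 83, 116, 69, 60, 68, 72, 70, 72, 73, 73, 72, 72, 67, 59, 62, 77, 87, 97, 103, 103, 102]
236 [77, 71, 69, 79, 103, 120, 84, 62, 56, 53, 54, 56, 57, 57, 58, 63, 75, 98, 104, 103, 111, 136, 153, 90]
238 [71, 70, 70, 69, 69, 69, 69, 62, 66, 65, 63, 64, 65, 76, 91, 101, 109, 137, 180, 172, 117, 91, 78, 74]
240 [71, 70, 67, 68, 62, 42, 37, 36, 37, 41, 50, 74, 100, 109, 138, 186, 189, 173, 112, 83, 77, 79, 94, 144]
227 302 308 5
228 300 310 11
229 300 311 12
230 299 311 13
231 299 311 13
232 298 311 14
233 298 312 15
234 298 311 14
235 298 309 12
236 298 308 11
237 299 307 9
238 300 306 7
239 303 304 2
```

Emit:
{"name": "apply_moves", "arguments": {"steps": [{"translation":[-0.002,0,-0.02],"rotation":[0,0,0]},{"translation":[-0.002,0,-0.03],"rotation":[0,0,0]},{"translation":[-0.002,0,-0.04],"rotation":[0,0,0]},{"translation":[-0.002,0,-0.045],"rotation":[0,0,0]},{"translation":[-0.002,0,-0.05],"rotation":[0,0,0]},{"translation":[-0.002,0,-0.055],"rotation":[0,0,0]},{"translation":[-0.002,0,-0.06],"rotation":[0,0,0]},{"translation":[-0.002,0,-0.065],"rotation":[0,0,0]},{"translation":[-0.002,0,-0.07],"rotation":[0,0,0]},{"translation":[-0.002,0,-0.07],"rotation":[0,0,0]}]}}

```text
t: 16.13
eef_pos: [0.5432, -0.1191, 0.1563]
ee_rot: [-0.906, -1.57, 2.664]
force: [0.0, -0.0, -0.8]
width: 0.0113
gripper_force: 50.0
```

Emit:
{"name": "apply_moves", "arguments": {"steps": [{"translation":[0,0,-0.004],"rotation":[0,0,0]},{"translation":[0,0,-0.008],"rotation":[0,0,0]},{"translation":[0,0,-0.012],"rotation":[0,0,0]},{"translation":[0,0,-0.016],"rotation":[0,0,0]},{"translation":[0,0,-0.02],"rotation":[0,0,0]},{"translation":[0,0,-0.024],"rotation":[0,0,0]},{"translation":[0,0,-0.028],"rotation":[0,0,0]},{"translation":[0,0,-0.028],"rotation":[0,0,0]},{"translation":[0,0,-0.028],"rotation":[0,0,0]},{"translation":[0,0,-0.028],"rotation":[0,0,0]}]}}

```text
t: 16.97
eef_pos: [0.5432, -0.119, 0.1496]
ee_rot: [-1.032, -1.569, 2.79]
force: [-0.3, 0.2, -1.2]
width: 0.0114
gripper_force: 50.0
```

Emit:
{"name": "apply_moves", "arguments": {"steps": [{"translation":[0,0,-0.006],"rotation":[0,0,0]},{"translation":[0,0,-0.012],"rotation":[0,0,0]},{"translation":[0,0,-0.018],"rotation":[0,0,0]},{"translation":[0,0,-0.024],"rotation":[0,0,0]},{"translation":[0,0,-0.03],"rotation":[0,0,0]},{"translation":[0,0,-0.036],"rotation":[0,0,0]},{"translation":[0,0,-0.042],"rotation":[0,0,0]},{"translation":[0,0,-0.046],"rotation":[0,0,0]},{"translation":[0,0,-0.05],"rotation":[0,0,0]},{"translation":[0,0,-0.05],"rotation":[0,0,0]}]}}

```text
t: 17.8
eef_pos: [0.5432, -0.1191, 0.1369]
ee_rot: [-0.926, -1.57, 2.684]
force: [-1.1, -0.2, -1.5]
width: 0.0115
gripper_force: 50.0
```

Emit:
{"name": "apply_moves", "arguments": {"steps": [{"translation":[0,0,-0.004],"rotation":[0,0,0]},{"translation":[0,0,-0.008],"rotation":[0,0,0]},{"translation":[0,0,-0.012],"rotation":[0,0,0]},{"translation":[0,0,-0.016],"rotation":[0,0,0]},{"translation":[0,0,-0.02],"rotation":[0,0,0]},{"translation":[0,0,-0.02],"rotation":[0,0,0]},{"translation":[0,0,-0.02],"rotation":[0,0,0]},{"translation":[0,0,-0.02],"rotation":[0,0,0]},{"translation":[0,0,-0.02],"rotation":[0,0,0]},{"translation":[0,0,-0.02],"rotation":[0,0,0]}]}}

```text
t: 18.63
eef_pos: [0.5432, -0.1191, 0.1334]
ee_rot: [-0.484, -1.567, 2.242]
force: [0.5, -0.2, 6.2]
width: 0.0113
gripper_force: 50.0
```

Contact with about 8 N at a depth of 28 mm means the key is standing on the edge of the square. I'll turn it clockwise about its axis with a light push down until it drops.

Emit:
{"name": "apply_moves", "arguments": {"steps": [{"translation":[-0.002,0,-0.006],"rotation":[0,0,-0.12]},{"translation":[-0.004,0,-0.006],"rotation":[0,0,-0.25]},{"translation":[-0.006,0,-0.006],"rotation":[0,0,-0.37]},{"translation":[-0.008,0,-0.006],"rotation":[0,0,-0.5]},{"translation":[-0.01,0.001,-0.006],"rotation":[0,0,-0.62]},{"translation":[-0.012,0.001,-0.006],"rotation":[0,0,-0.75]},{"translation":[-0.014,0.001,-0.006],"rotation":[0,0,-0.87]},{"translation":[-0.0165,0.001,-0.006],"rotation":[0,0,-1]},{"translation":[-0.0165,0.001,-0.006],"rotation":[0,0,-1]},{"translation":[-0.0165,0.001,-0.006],"rotation":[0,0,-1]}]}}

```text
t: 19.47
eef_pos: [0.5392, -0.1191, 0.1331]
ee_rot: [-0.338, -1.565, 1.57]
force: [-0.5, 1.2, 11.8]
width: 0.0117
gripper_force: 50.0
```

```bash
cat > st.py <<'E'
from h import *
s=get_state()
for k in('t','q','eef_pos','force','moment'):print(k,np.round(s[k],4))
M=R.from_euler('xyz',s['ee_rot']).as_matrix();print(M.round(3))
ax=s['eef_pos']-.008*M[:,2];print("axis",ax,"yaw z",np.arctan2(M[1,2],M[0,2]),"yaw y",np.arctan2(M[1,1],M[0,1]))
E
python3 st.py
```

```text
t 19.4667
q [ 0.5546  0.9235 -0.45    0.6879 -1.73   -1.4481]
eef_pos [ 0.5392 -0.1191  0.1331]
force [-0.5011  1.243  11.8062]
moment [-0.9624  0.4007 -0.2134]
[[ 0.    -0.943 -0.332]
 [ 0.006  0.332 -0.943]
 [ 1.    -0.002  0.006]]
axis [ 0.54183709 -0.11155265  0.13304236] yaw z -1.909458216967333 yaw y 2.802943009637004
```

Emit:
{"name": "apply_moves", "arguments": {"steps": [{"translation":[-0.002,0.001,0],"rotation":[0,0,-0.12]},{"translation":[-0.004,0.002,0],"rotation":[0,0,-0.25]},{"translation":[-0.006,0.003,0],"rotation":[0,0,-0.37]},{"translation":[-0.008,0.004,0],"rotation":[0,0,-0.5]},{"translation":[-0.009,0.005,0],"rotation":[0,0,-0.62]},{"translation":[-0.011,0.007,0],"rotation":[0,0,-0.75]},{"translation":[-0.012,0.008,0],"rotation":[0,0,-0.87]},{"translation":[-0.014,0.009,0],"rotation":[0,0,-1]},{"translation":[-0.014,0.009,0],"rotation":[0,0,-1]},{"translation":[-0.014,0.009,0],"rotation":[0,0,-1]}]}}

```text
t: 20.3
eef_pos: [0.5355, -0.1174, 0.1298]
ee_rot: [-1.204, -1.57, 1.913]
force: [-0.1, 1.7, -1.1]
width: 0.0116
gripper_force: 50.0
```

```bash
python3 st.py
```

```text
t 20.3
q [ 0.3706  1.051  -0.0045  0.3847 -2.0546 -1.3858]
eef_pos [ 0.5355 -0.1174  0.1298]
force [-0.1003  1.6729 -1.0677]
moment [ 2.5654 -3.0241 -0.0188]
[[-0.    -0.651 -0.759]
 [ 0.001  0.759 -0.651]
 [ 1.    -0.001  0.   ]]
axis [ 0.54158779 -0.11214499  0.12984341] yaw z -2.4323408620117504 yaw y 2.280048484109207
```

The key dropped in: z is 3.4 mm lower and the push force is gone. Next I'll press it home.

Emit:
{"name": "apply_moves", "arguments": {"steps": [{"translation":[0,0,-0.005],"rotation":[0,0,0]},{"translation":[0,0,-0.01],"rotation":[0,0,0]},{"translation":[0,0,-0.015],"rotation":[0,0,0]},{"translation":[0,0,-0.02],"rotation":[0,0,0]},{"translation":[0,0,-0.025],"rotation":[0,0,0]},{"translation":[0,0,-0.03],"rotation":[0,0,0]},{"translation":[0,0,-0.035],"rotation":[0,0,0]},{"translation":[0,0,-0.038],"rotation":[0,0,0]},{"translation":[0,0,-0.038],"rotation":[0,0,0]},{"translation":[0,0,-0.038],"rotation":[0,0,0]}]}}

```text
t: 21.13
eef_pos: [0.5357, -0.1165, 0.1219]
ee_rot: [-0.673, -1.568, 1.384]
force: [0.6, -0.7, 5.5]
width: 0.0114
gripper_force: 50.0
```

Emit:
{"name": "apply_moves", "arguments": {"steps": [{"translation":[0,0,0],"rotation":[0,0,0]},{"translation":[0,0,0],"rotation":[0,0,0]},{"translation":[0,0,0],"rotation":[0,0,0]},{"translation":[0,0,0],"rotation":[0,0,0]},{"translation":[0,0,0],"rotation":[0,0,0]},{"translation":[0,0,0],"rotation":[0,0,0]},{"translation":[0.03,0.026,0],"rotation":[0,0,0]},{"translation":[0.08,0.068,0],"rotation":[0,0,0]},{"translation":[0.15,0.13,0],"rotation":[0,0,0]},{"translation":[0.19,0.165,0],"rotation":[0,0,0]}], "jaw": -1}}

```text
t: 21.97
eef_pos: [0.5843, -0.0743, 0.1212]
ee_rot: [-1.527, -1.569, 2.238]
force: [-0.8, -0.5, -0.5]
width: 0.0726
gripper_force: 0.0
```

Run:
```python
exec(open("st.py").read())
yaw=-.86;x=np.array([np.cos(yaw),np.sin(yaw),0]);z=np.array([0,0,-1.])
T=np.stack([x,np.cross(z,x),z],1)
v=R.from_matrix(T@M.T).as_rotvec();print("rotvec deg",np.degrees(v),v/np.radians(30))
t,sc=grab_frame("top"),grab_frame("scene")
cv2.imwrite("pics/t3.png",t);cv2.imwrite("pics/s3.png",sc)
cv2.imwrite("pics/z3.png",np.hstack([crop(t,255,140,100,100,4),crop(sc,245,150,100,100,4)]))
```

```text
t 21.9667
q [ 0.3977  1.1258  0.1733  0.3788 -2.1549 -1.3564]
eef_pos [ 0.5843 -0.0743  0.1212]
force [-0.7571 -0.4677 -0.4983]
moment [ 2.2276 -2.6029 -0.0522]
[[-0.001 -0.653 -0.757]
 [ 0.001  0.757 -0.653]
 [ 1.    -0.002  0.   ]]
axis [ 0.59037992 -0.06909045  0.12116144] yaw z -2.4302545637836417 yaw y 2.2821345368255654
rotvec deg [97.73113427 -7.19687673 69.32673438] [ 3.25770448 -0.23989589  2.31089115]
```

View pics/z3.png

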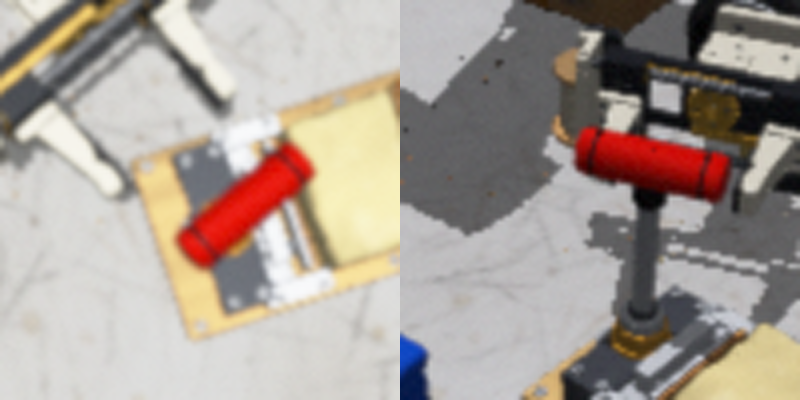

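Emit:
{"name": "apply_moves", "arguments": {"steps": [{"translation":[0,0,0.15],"rotation":[0,0,0]},{"translation":[0,0,0.3],"rotation":[0,0,0]},{"translation":[0,0,0.45],"rotation":[0,0,0]},{"translation":[0,0,0.6],"rotation":[0,0,0]},{"translation":[0,0,0.75],"rotation":[0.163,-0.012,0.116]},{"translation":[0,0,0.75],"rotation":[0.326,-0.024,0.231]},{"translation":[0,0,0.75],"rotation":[0.489,-0.036,0.347]},{"translation":[0,0,0.75],"rotation":[0.652,-0.048,0.462]},{"translation":[0,0,0.75],"rotation":[0.8145,-0.06,0.578]},{"translation":[0,0,0.75],"rotation":[0.8145,-0.06,0.578]}]}}

```text
t: 22.9
eef_pos: [0.5828, -0.0749, 0.312]
ee_rot: [2.527, -1.139, -1.503]
force: [1.0, -0.0, 2.1]
width: 0.0877
gripper_force: 0.0
```

Emit:
{"name": "apply_moves", "arguments": {"steps": [{"translation":[-0.05,-0.05,0],"rotation":[0.163,-0.012,0.116]},{"translation":[-0.1,-0.1,0],"rotation":[0.326,-0.024,0.231]},{"translation":[-0.17,-0.15,0],"rotation":[0.489,-0.036,0.347]},{"translation":[-0.17,-0.15,0],"rotation":[0.652,-0.048,0.462]},{"translation":[-0.17,-0.15,0],"rotation":[0.8145,-0.06,0.578]},{"translation":[-0.17,-0.15,0],"rotation":[0.8145,-0.06,0.578]},{"translation":[-0.17,-0.15,0],"rotation":[0.8145,-0.06,0.578]},{"translation":[-0.17,-0.15,0],"rotation":[0.8145,-0.06,0.578]},{"translation":[-0.17,-0.15,0],"rotation":[0.8145,-0.06,0.578]},{"translation":[-0.17,-0.15,0],"rotation":[0.8145,-0.06,0.578]}]}}

```text
t: 23.73
eef_pos: [0.5407, -0.1127, 0.3073]
ee_rot: [2.673, -0.732, -1.321]
force: [-0.1, 0.6, -1.3]
width: 0.0878
gripper_force: 0.0
```

Emit:
{"name": "apply_moves", "arguments": {"steps": [{"translation":[0,0,0],"rotation":[0.163,-0.012,0.116]},{"translation":[0,0,0],"rotation":[0.326,-0.024,0.231]},{"translation":[0,0,0],"rotation":[0.489,-0.036,0.347]},{"translation":[0,0,0],"rotation":[0.652,-0.048,0.462]},{"translation":[0,0,0],"rotation":[0.8145,-0.06,0.578]},{"translation":[0,0,0],"rotation":[0.8145,-0.06,0.578]},{"translation":[0,0,0],"rotation":[0.8145,-0.06,0.578]},{"translation":[0,0,0],"rotation":[0.8145,-0.06,0.578]},{"translation":[0,0,0],"rotation":[0.8145,-0.06,0.578]},{"translation":[0,0,0],"rotation":[0.8145,-0.06,0.578]}]}}

```text
t: 24.57
eef_pos: [0.5407, -0.1124, 0.3074]
ee_rot: [2.876, -0.341, -1.12]
force: [-1.1, -0.7, 0.4]
width: 0.0877
gripper_force: 0.0
```

Emit:
{"name": "apply_moves", "arguments": {"steps": [{"translation":[0,0,0],"rotation":[0.163,-0.012,0.116]},{"translation":[0,0,0],"rotation":[0.326,-0.024,0.231]},{"translation":[0,0,0],"rotation":[0.489,-0.036,0.347]},{"translation":[0,0,0],"rotation":[0.652,-0.048,0.462]},{"translation":[0,0,0],"rotation":[0.8145,-0.06,0.578]},{"translation":[0,0,0],"rotation":[0.8145,-0.06,0.578]},{"translation":[0,0,0],"rotation":[0.8145,-0.06,0.578]},{"translation":[0,0,0],"rotation":[0.8145,-0.06,0.578]},{"translation":[0,0,0],"rotation":[0.8145,-0.06,0.578]},{"translation":[0,0,0],"rotation":[0.8145,-0.06,0.578]}]}}

```text
t: 25.4
eef_pos: [0.5405, -0.1121, 0.3078]
ee_rot: [3.139, -0.0, -0.859]
force: [-0.5, -0.2, -0.5]
width: 0.0875
gripper_force: 0.0
```

Run:
```python
exec(open("st.py").read())
# handle from pictures taken with the key home
t,sc=cv2.imread("pics/t3.png"),cv2.imread("pics/s3.png")
o=[]
for im in(t,sc):
    m=cv2.inRange(cv2.cvtColor(im,cv2.COLOR_BGR2HSV),(0,170,60),(8,255,255));m[:,:270]=0;m[240:]=0
    n,l,st,ce=cv2.connectedComponentsWithStats(m);i=1+np.argmax(st[1:,4])
    r=cv2.minAreaRect(np.argwhere(l==i)[:,::-1].astype(np.float32));o.append(r[0]);b=cv2.boxPoints(r);print(r)
    if im is t:
        e=max(((b[0],b[1],b[2]),(b[1],b[2],b[3])),key=lambda k:np.hypot(*(k[1]-k[0])))
        L=[onz("top",*p,.185)[:2] for p in b];d=L[0]-L[1] if np.hypot(*(L[0]-L[1]))>np.hypot(*(L[1]-L[2])) else L[1]-L[2]
        print("bar yaw",np.arctan2(d[1],d[0]))
print("handle",tri(*o))
```

```text
t 25.4
q [ 0.1515  0.113  -0.1287  0.0017 -1.3308  0.5603]
eef_pos [ 0.5405 -0.1121  0.3078]
force [-0.4774 -0.2341 -0.5327]
moment [ 0.0643  0.0072 -0.0823]
[[ 0.654 -0.757 -0.002]
 [-0.757 -0.654 -0.002]
 [ 0.     0.002 -1.   ]]
axis [ 0.54048219 -0.1121087   0.3158429 ] yaw z -2.2570474685789716 yaw y -2.429350887036981
((315.7294006347656, 191.0176239013672), (11.388849258422852, 37.74589920043945), 49.398704528808594)
bar yaw 2.277071980464039
((307.31829833984375, 190.2996063232422), (38.07450485229492, 11.878890037536621), 12.804265022277832)
handle (array([ 0.54131989, -0.11063762,  0.17935621]), np.float64(0.0019548492054319157))
```

Emit:
{"name": "apply_moves", "arguments": {"steps": [{"translation":[0.004,0.002,-0.12],"rotation":[0,0,0]},{"translation":[0.004,0.002,-0.25],"rotation":[0,0,0]},{"translation":[0.004,0.002,-0.35],"rotation":[0,0,0]},{"translation":[0.004,0.002,-0.45],"rotation":[0,0,0]},{"translation":[0.004,0.002,-0.52],"rotation":[0,0,0]},{"translation":[0.004,0.002,-0.56],"rotation":[0,0,0]},{"translation":[0.004,0.002,-0.59],"rotation":[0,0,0]},{"translation":[0.004,0.002,-0.59],"rotation":[0,0,0]},{"translation":[0.004,0.002,-0.59],"rotation":[0,0,0]},{"translation":[0.004,0.002,-0.59],"rotation":[0,0,0]}]}}

```text
t: 26.23
eef_pos: [0.5424, -0.1122, 0.1623]
ee_rot: [-3.141, -0.002, -0.859]
force: [-0.4, -0.3, 1.0]
width: 0.0875
gripper_force: 0.0
```

Emit:
{"name": "apply_moves", "arguments": {"steps": [{"translation":[0,0,0],"rotation":[0,0,0]},{"translation":[0,0,0],"rotation":[0,0,0]},{"translation":[0,0,0],"rotation":[0,0,0]},{"translation":[0,0,0],"rotation":[0,0,0]},{"translation":[0,0,0],"rotation":[0,0,0]},{"translation":[0,0,0],"rotation":[0,0,0]},{"translation":[0,0,0],"rotation":[0,0,0]},{"translation":[0,0,0],"rotation":[0,0,0]},{"translation":[0,0,0],"rotation":[0,0,0]},{"translation":[0,0,0],"rotation":[0,0,0]}], "jaw": 1, "newtons": 60}}

```text
t: 27.07
eef_pos: [0.5416, -0.1123, 0.161]
ee_rot: [3.141, -0.001, -0.859]
force: [-0.6, 0.2, 0.6]
width: 0.0277
gripper_force: 60.0
```

```bash
python3 st.py
```

```text
t 27.0667
q [ 1.5010e-01  2.1250e-01 -3.5170e-01  8.0000e-04 -1.0065e+00  5.6100e-01]
eef_pos [ 0.5416 -0.1123  0.161 ]
force [-0.5887  0.2452  0.568 ]
moment [0.0346 0.0325 0.0044]
[[ 0.653 -0.757  0.   ]
 [-0.757 -0.653 -0.001]
 [ 0.001  0.    -1.   ]]
axis [ 0.541596   -0.11231797  0.16903568] yaw z -1.4172021020091743 yaw y -2.4300169507347436
```

Emit:
{"name": "apply_moves", "arguments": {"steps": [{"translation":[0,0,-0.004],"rotation":[0,0,-0.12]},{"translation":[0,0,-0.004],"rotation":[0,0,-0.25]},{"translation":[0,0,-0.004],"rotation":[0,0,-0.37]},{"translation":[0,0,-0.004],"rotation":[0,0,-0.5]},{"translation":[0,0,-0.004],"rotation":[0,0,-0.62]},{"translation":[0,0,-0.004],"rotation":[0,0,-0.75]},{"translation":[0,0,-0.004],"rotation":[0,0,-0.87]},{"translation":[0,0,-0.004],"rotation":[0,0,-1]},{"translation":[0,0,-0.004],"rotation":[0,0,-1]},{"translation":[0,0,-0.004],"rotation":[0,0,-1]}]}}

```text
t: 27.9
eef_pos: [0.5421, -0.1125, 0.1609]
ee_rot: [-3.141, -0.001, -1.383]
force: [-0.5, 0.0, 5.4]
width: 0.0277
gripper_force: 60.0
```

```bash
python3 st.py
```

```text
t 27.9
q [ 0.1501  0.2129 -0.3519  0.0015 -1.0053  0.0371]
eef_pos [ 0.5421 -0.1125  0.1609]
force [-0.4574  0.049   5.353 ]
moment [0.1194 0.3734 0.0559]
[[ 0.187 -0.982  0.001]
 [-0.982 -0.187 -0.001]
 [ 0.001 -0.001 -1.   ]]
axis [ 0.54205292 -0.11245547  0.1689156 ] yaw z -0.8774200403270056 yaw y -2.9535461333370536
```

Emit:
{"name": "apply_moves", "arguments": {"steps": [{"translation":[0,0,0],"rotation":[0,0,-0.12]},{"translation":[0,0,0],"rotation":[0,0,-0.25]},{"translation":[0,0,0],"rotation":[0,0,-0.37]},{"translation":[0,0,0],"rotation":[0,0,-0.5]},{"translation":[0,0,0],"rotation":[0,0,-0.62]},{"translation":[0,0,0],"rotation":[0,0,-0.75]},{"translation":[0,0,0],"rotation":[0,0,-0.87]},{"translation":[0,0,0],"rotation":[0,0,-1]},{"translation":[0,0,0],"rotation":[0,0,-1]},{"translation":[0,0,0],"rotation":[0,0,-1]}]}}

```text
t: 28.73
eef_pos: [0.5419, -0.1124, 0.1609]
ee_rot: [-3.141, -0.001, -1.906]
force: [-1.3, 0.7, 5.9]
width: 0.0275
gripper_force: 60.0
```

Emit:
{"name": "apply_moves", "arguments": {"steps": [{"translation":[0,0,0],"rotation":[0,0,-0.12]},{"translation":[0,0,0],"rotation":[0,0,-0.25]},{"translation":[0,0,0],"rotation":[0,0,-0.37]},{"translation":[0,0,0],"rotation":[0,0,-0.5]},{"translation":[0,0,0],"rotation":[0,0,-0.62]},{"translation":[0,0,0],"rotation":[0,0,-0.75]},{"translation":[0,0,0],"rotation":[0,0,-0.87]},{"translation":[0,0,0],"rotation":[0,0,-1]},{"translation":[0,0,0],"rotation":[0,0,-1]},{"translation":[0,0,0],"rotation":[0,0,-1]}]}}

```text
t: 29.57
eef_pos: [0.542, -0.1122, 0.1609]
ee_rot: [-3.141, 0.0, -2.43]
force: [-0.3, 1.7, 6.0]
width: 0.0279
gripper_force: 60.0
```

```bash
python3 st.py
python3 - <<'E'
from h import *
t=grab_frame("top");sc=grab_frame("scene");cv2.imwrite("pics/t4.png",t);cv2.imwrite("pics/s4.png",sc)
cv2.imwrite("pics/z4.png",np.hstack([crop(t,275,145,100,80,4),crop(sc,265,205,100,80,4)]))
E
```

```text
t 29.5667
q [ 1.4990e-01  2.1310e-01 -3.5110e-01  3.0000e-04 -1.0062e+00 -1.0092e+00]
eef_pos [ 0.542  -0.1122  0.1609]
force [-0.3011  1.6708  6.013 ]
moment [0.8495 0.4888 0.0293]
[[-0.757 -0.653  0.001]
 [-0.653  0.757 -0.   ]
 [-0.    -0.    -1.   ]]
axis [ 0.54202226 -0.11217236  0.16892726] yaw z -0.2634516421596702 yaw y 2.282416689113605
```

View pics/z4.png

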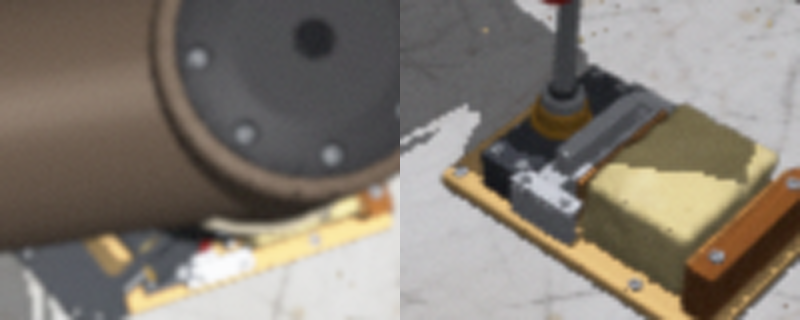

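The collar sits on the bush and the jaw appears to be advancing towards the block. I'll keep turning.

Emit:
{"name": "apply_moves", "arguments": {"steps": [{"translation":[0,0,0],"rotation":[0,0,-0.12]},{"translation":[0,0,0],"rotation":[0,0,-0.25]},{"translation":[0,0,0],"rotation":[0,0,-0.37]},{"translation":[0,0,0],"rotation":[0,0,-0.5]},{"translation":[0,0,0],"rotation":[0,0,-0.62]},{"translation":[0,0,0],"rotation":[0,0,-0.75]},{"translation":[0,0,0],"rotation":[0,0,-0.87]},{"translation":[0,0,0],"rotation":[0,0,-1]},{"translation":[0,0,0],"rotation":[0,0,-1]},{"translation":[0,0,0],"rotation":[0,0,-1]}]}}

```text
t: 30.5
eef_pos: [0.5423, -0.112, 0.161]
ee_rot: [3.141, 0.001, -2.954]
force: [-1.1, 0.9, 4.7]
width: 0.0275
gripper_force: 60.0
```

```bash
python3 st.py
```

```text
t 30.5
q [ 1.4980e-01  2.1310e-01 -3.5060e-01 -3.0000e-04 -1.0059e+00 -1.5324e+00]
eef_pos [ 0.5423 -0.112   0.161 ]
force [-1.0779  0.8978  4.6963]
moment [1.0291 0.2578 0.0492]
[[-0.982 -0.187  0.001]
 [-0.187  0.982  0.   ]
 [-0.001  0.    -1.   ]]
axis [ 0.54226711 -0.11200476  0.16895223] yaw z 0.4079932068148218 yaw y 1.7588861752091325
```

Emit:
{"name": "apply_moves", "arguments": {"steps": [{"translation":[0,0,0],"rotation":[0,0,-0.12]},{"translation":[0,0,0],"rotation":[0,0,-0.25]},{"translation":[0,0,0],"rotation":[0,0,-0.37]},{"translation":[0,0,0],"rotation":[0,0,-0.5]},{"translation":[0,0,0],"rotation":[0,0,-0.5]},{"translation":[0,0,0],"rotation":[0,0,-0.5]},{"translation":[0,0,0],"rotation":[0,0,-0.5]},{"translation":[0,0,0],"rotation":[0,0,-0.5]},{"translation":[0,0,0],"rotation":[0,0,-0.5]},{"translation":[0,0,0],"rotation":[0,0,-0.5]}]}}

```text
t: 31.33
eef_pos: [0.5424, -0.112, 0.1609]
ee_rot: [3.141, 0.001, 3.07]
force: [-1.0, 1.8, 5.7]
width: 0.0275
gripper_force: 60.0
```

```bash
python3 st.py
```

```text
t 31.3333
q [ 1.4970e-01  2.1320e-01 -3.5060e-01 -5.0000e-04 -1.0056e+00 -1.7918e+00]
eef_pos [ 0.5424 -0.112   0.1609]
force [-0.9995  1.7972  5.6559]
moment [1.2136 0.0291 0.0922]
[[-0.997  0.072  0.001]
 [ 0.072  0.997  0.001]
 [-0.001  0.001 -1.   ]]
axis [ 0.54236997 -0.11202105  0.168903  ] yaw z 0.44737797551486225 yaw y 1.4992043639554753
```

Emit:
{"name": "apply_moves", "arguments": {"steps": [{"translation":[0,0,0],"rotation":[0,0,-0.12]},{"translation":[0,0,0],"rotation":[0,0,-0.25]},{"translation":[0,0,0],"rotation":[0,0,-0.37]},{"translation":[0,0,0],"rotation":[0,0,-0.5]},{"translation":[0,0,0],"rotation":[0,0,-0.6]},{"translation":[0,0,0],"rotation":[0,0,-0.6]},{"translation":[0,0,0],"rotation":[0,0,-0.6]},{"translation":[0,0,0],"rotation":[0,0,-0.6]},{"translation":[0,0,0],"rotation":[0,0,-0.6]},{"translation":[0,0,0],"rotation":[0,0,-0.6]}]}}

```text
t: 32.17
eef_pos: [0.5426, -0.112, 0.1609]
ee_rot: [3.14, 0.001, 2.756]
force: [0.1, 1.9, 5.0]
width: 0.0277
gripper_force: 60.0
```

```bash
python3 st.py
python3 - <<'E'
from h import *
sc=grab_frame("scene");cv2.imwrite("pics/s5.png",sc)
cv2.imwrite("pics/z5.png",np.hstack([crop(cv2.imread(f"pics/s{i}.png"),275,205,100,80,4) for i in(3,5)]))
E
```

```text
t 32.1667
q [ 1.4960e-01  2.1320e-01 -3.5050e-01 -5.0000e-04 -1.0052e+00 -2.1054e+00]
eef_pos [ 0.5426 -0.112   0.1609]
force [0.1246 1.9243 4.973 ]
moment [ 1.1101 -0.2358  0.2803]
[[-0.927  0.376  0.002]
 [ 0.376  0.927  0.001]
 [-0.001  0.001 -1.   ]]
axis [ 0.54256163 -0.11202353  0.1689492 ] yaw z 0.3777411922242204 yaw y 1.1855429278086151
```

View pics/z5.png

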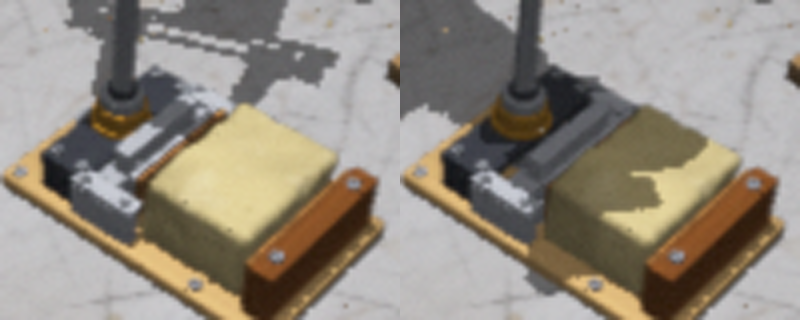

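The jaw pad has reached the block and the torque is rising (0.28 Nm). I'll continue in smaller turns to the stop.

Emit:
{"name": "apply_moves", "arguments": {"steps": [{"translation":[0,0,0],"rotation":[0,0,-0.08]},{"translation":[0,0,0],"rotation":[0,0,-0.16]},{"translation":[0,0,0],"rotation":[0,0,-0.24]},{"translation":[0,0,0],"rotation":[0,0,-0.32]},{"translation":[0,0,0],"rotation":[0,0,-0.4]},{"translation":[0,0,0],"rotation":[0,0,-0.4]},{"translation":[0,0,0],"rotation":[0,0,-0.4]},{"translation":[0,0,0],"rotation":[0,0,-0.4]},{"translation":[0,0,0],"rotation":[0,0,-0.4]},{"translation":[0,0,0],"rotation":[0,0,-0.4]}]}}

```text
t: 33.05
eef_pos: [0.5427, -0.112, 0.1609]
ee_rot: [3.14, 0.001, 2.547]
force: [-0.2, 3.3, 5.3]
width: 0.0279
gripper_force: 60.0
```

```bash
python3 st.py|grep -E "moment|force|q|yaw"
```

```text
q [ 1.4950e-01  2.1320e-01 -3.5050e-01 -5.0000e-04 -1.0049e+00 -2.3144e+00]
force [-0.1501  3.3261  5.2975]
moment [ 1.0084 -0.3872  0.3585]
axis [ 0.54264129 -0.11203781  0.16893715] yaw z 0.3554918078073216 yaw y 0.9764244235573499
```

Emit:
{"name": "apply_moves", "arguments": {"steps": [{"translation":[0,0,0],"rotation":[0,0,-0.08]},{"translation":[0,0,0],"rotation":[0,0,-0.16]},{"translation":[0,0,0],"rotation":[0,0,-0.24]},{"translation":[0,0,0],"rotation":[0,0,-0.32]},{"translation":[0,0,0],"rotation":[0,0,-0.4]},{"translation":[0,0,0],"rotation":[0,0,-0.4]},{"translation":[0,0,0],"rotation":[0,0,-0.4]},{"translation":[0,0,0],"rotation":[0,0,-0.4]},{"translation":[0,0,0],"rotation":[0,0,-0.4]},{"translation":[0,0,0],"rotation":[0,0,-0.4]}]}}

```text
t: 33.88
eef_pos: [0.5427, -0.1121, 0.1609]
ee_rot: [3.14, 0.001, 2.338]
force: [-0.1, 2.6, 5.8]
width: 0.0276
gripper_force: 60.0
```

```bash
python3 st.py|grep -E "moment|force|q|yaw"
```

```text
q [ 1.4950e-01  2.1320e-01 -3.5060e-01 -4.0000e-04 -1.0047e+00 -2.5238e+00]
force [-0.115   2.6261  5.7614]
moment [ 0.8911 -0.4921  0.4142]
axis [ 0.54269146 -0.11210197  0.16893293] yaw z 0.29861960625185496 yaw y 0.7670801631039709
```

Emit:
{"name": "apply_moves", "arguments": {"steps": [{"translation":[0,0,0],"rotation":[0,0,-0.08]},{"translation":[0,0,0],"rotation":[0,0,-0.16]},{"translation":[0,0,0],"rotation":[0,0,-0.24]},{"translation":[0,0,0],"rotation":[0,0,-0.32]},{"translation":[0,0,0],"rotation":[0,0,-0.4]},{"translation":[0,0,0],"rotation":[0,0,-0.4]},{"translation":[0,0,0],"rotation":[0,0,-0.4]},{"translation":[0,0,0],"rotation":[0,0,-0.4]},{"translation":[0,0,0],"rotation":[0,0,-0.4]},{"translation":[0,0,0],"rotation":[0,0,-0.4]}]}}

```text
t: 34.72
eef_pos: [0.5427, -0.1122, 0.161]
ee_rot: [3.139, 0.001, 2.129]
force: [1.0, 2.0, 5.1]
width: 0.0276
gripper_force: 60.1
```

```bash
python3 st.py|grep -E "moment|force|q|yaw"
```

```text
q [ 1.4940e-01  2.1310e-01 -3.5070e-01 -3.0000e-04 -1.0045e+00 -2.7329e+00]
force [1.0007 1.9883 5.1172]
moment [ 0.797  -0.5855  0.41  ]
axis [ 0.54268984 -0.1121591   0.16895214] yaw z 0.2666137382141896 yaw y 0.5579449159015792
```

Emit:
{"name": "apply_moves", "arguments": {"steps": [{"translation":[0,0,0],"rotation":[0,0,-0.08]},{"translation":[0,0,0],"rotation":[0,0,-0.16]},{"translation":[0,0,0],"rotation":[0,0,-0.24]},{"translation":[0,0,0],"rotation":[0,0,-0.32]},{"translation":[0,0,0],"rotation":[0,0,-0.4]},{"translation":[0,0,0],"rotation":[0,0,-0.4]},{"translation":[0,0,0],"rotation":[0,0,-0.4]},{"translation":[0,0,0],"rotation":[0,0,-0.4]},{"translation":[0,0,0],"rotation":[0,0,-0.4]},{"translation":[0,0,0],"rotation":[0,0,-0.4]}]}}

```text
t: 35.55
eef_pos: [0.5428, -0.1122, 0.161]
ee_rot: [3.139, 0.0, 1.919]
force: [0.3, 0.8, 5.3]
width: 0.0279
gripper_force: 60.1
```

```bash
python3 st.py|grep -E "moment|force|q|yaw"
```

```text
q [ 1.4940e-01  2.1300e-01 -3.5080e-01 -1.0000e-04 -1.0043e+00 -2.9422e+00]
force [0.2555 0.793  5.2722]
moment [ 0.5569 -0.6106  0.4406]
axis [ 0.54274413 -0.11223971  0.16896729] yaw z 0.18182051450354225 yaw y 0.3486853042764429
```

The torque is flat at about 0.42 Nm, so the key is either slipping in the pads or still turning, and the wrist is near its range. I'll release, rise, look, and regrip.

Emit:
{"name": "apply_moves", "arguments": {"steps": [{"translation":[0,0,0],"rotation":[0,0,0]},{"translation":[0,0,0],"rotation":[0,0,0]},{"translation":[0,0,0],"rotation":[0,0,0]},{"translation":[0,0,0],"rotation":[0,0,0]},{"translation":[0,0,0.08],"rotation":[0,0,0]},{"translation":[0,0,0.2],"rotation":[0,0,0]},{"translation":[0,0,0.35],"rotation":[0,0,0]},{"translation":[0,0,0.5],"rotation":[0,0,0.2]},{"translation":[0,0,0.5],"rotation":[0,0,0.4]},{"translation":[0,0,0.5],"rotation":[0,0,0.6]}], "jaw": -1}}

```text
t: 36.38
eef_pos: [0.5426, -0.1124, 0.2877]
ee_rot: [3.137, 0.002, 2.236]
force: [-1.0, 0.7, -1.5]
width: 0.0859
gripper_force: 0.0
```

```bash
python3 st.py|grep -E "t |eef|force|yaw"
python3 - <<'E'
from h import *
sc=grab_frame("scene");cv2.imwrite("pics/s6.png",sc)
m=cv2.inRange(cv2.cvtColor(sc,cv2.COLOR_BGR2HSV),(0,170,60),(8,255,255));m[:,:250]=0;m[240:]=0
n,l,st,ce=cv2.connectedComponentsWithStats(m);i=1+np.argmax(st[1:,4])
r=cv2.minAreaRect(np.argwhere(l==i)[:,::-1].astype(np.float32));print(r,st[i])
for y in np.arange(1.5,3.2,.1):
    e=.045*np.array([np.cos(y),np.sin(y),0]);c=np.array([.542,-.112,.1785])
    p,q=np.array(proj("scene",c+e)),np.array(proj("scene",c-e));d=p-q;print("%.1f %.1f %.1f"%(y,np.degrees(np.arctan2(d[1],d[0]))%180,np.hypot(*d)))
cv2.imwrite("pics/z6.png",crop(sc,245,150,130,130,4))
E
```

```text
t 36.3833
eef_pos [ 0.5426 -0.1124  0.2877]
force [-1.0213  0.73   -1.4841]
moment [ 0.0055 -0.0811 -0.0066]
axis [ 0.54256134 -0.1123686   0.29568881] yaw z 0.23182878133534243 yaw y 0.6648155580530688
((307.3017578125, 190.62933349609375), (36.76580047607422, 10.898433685302734), 23.198591232299805) [290 180  36  22 339]
1.5 48.6 27.8
1.6 42.4 29.4
1.7 36.8 31.0
1.8 31.8 32.6
1.9 27.2 34.0
2.0 23.0 35.3
2.1 19.1 36.4
2.2 15.4 37.4
2.3 11.8 38.1
2.4 8.4 38.6
2.5 5.0 38.8
2.6 1.6 38.7
2.7 178.2 38.5
2.8 174.8 37.9
2.9 171.2 37.2
3.0 167.4 36.2
3.1 163.4 35.0
```

View pics/z6.png

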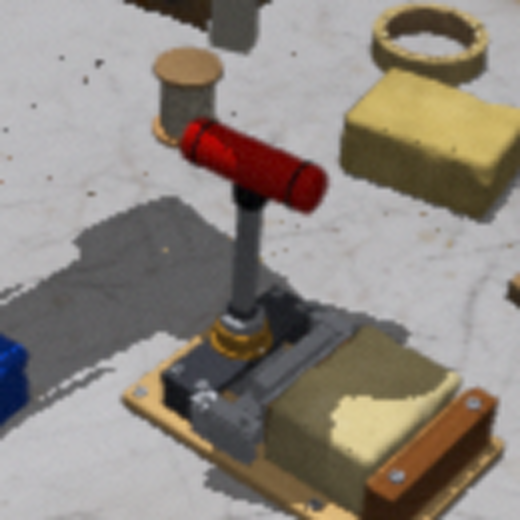

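The bar now points to yaw 2.0, against 1.92 for the tool, so it slipped only slightly. The pad is compressed on the block and nothing else has moved. I'll unwind the wrist by half a turn and regrip to confirm the stop.

Emit:
{"name": "apply_moves", "arguments": {"steps": [{"translation":[0,0,0],"rotation":[0,0,0.2]},{"translation":[0,0,0],"rotation":[0,0,0.4]},{"translation":[0,0,0],"rotation":[0,0,0.6]},{"translation":[0,0,0],"rotation":[0,0,0.8]},{"translation":[0,0,0],"rotation":[0,0,1]},{"translation":[0,0,0],"rotation":[0,0,1]},{"translation":[0,0,0],"rotation":[0,0,1]},{"translation":[0,0,0],"rotation":[0,0,1]},{"translation":[0,0,0],"rotation":[0,0,1]},{"translation":[0,0,0],"rotation":[0,0,1]}]}}

```text
t: 37.27
eef_pos: [0.5415, -0.1123, 0.2849]
ee_rot: [3.141, -0.001, 2.752]
force: [-0.2, 0.6, -0.2]
width: 0.0879
gripper_force: 0.0
```

Emit:
{"name": "apply_moves", "arguments": {"steps": [{"translation":[0,0,0],"rotation":[0,0,0.2]},{"translation":[0,0,0],"rotation":[0,0,0.4]},{"translation":[0,0,0],"rotation":[0,0,0.6]},{"translation":[0,0,0],"rotation":[0,0,0.8]},{"translation":[0,0,0],"rotation":[0,0,1]},{"translation":[0,0,0],"rotation":[0,0,1]},{"translation":[0,0,0],"rotation":[0,0,1]},{"translation":[0,0,0],"rotation":[0,0,1]},{"translation":[0,0,0],"rotation":[0,0,1]},{"translation":[0,0,0],"rotation":[0,0,1]}]}}

```text
t: 38.1
eef_pos: [0.5416, -0.1123, 0.2851]
ee_rot: [3.141, -0.001, -3.008]
force: [-0.2, 0.4, -0.6]
width: 0.0874
gripper_force: 0.0
```

Emit:
{"name": "apply_moves", "arguments": {"steps": [{"translation":[0,0,0],"rotation":[0,0,0.2]},{"translation":[0,0,0],"rotation":[0,0,0.4]},{"translation":[0,0,0],"rotation":[0,0,0.6]},{"translation":[0,0,0],"rotation":[0,0,0.8]},{"translation":[0,0,0],"rotation":[0,0,1]},{"translation":[0,0,0],"rotation":[0,0,1]},{"translation":[0,0,0],"rotation":[0,0,1]},{"translation":[0,0,0],"rotation":[0,0,1]},{"translation":[0,0,0],"rotation":[0,0,1]},{"translation":[0,0,0],"rotation":[0,0,1]}]}}

```text
t: 38.93
eef_pos: [0.5416, -0.1123, 0.2851]
ee_rot: [3.141, -0.001, -2.484]
force: [-0.3, -0.1, 0.4]
width: 0.0874
gripper_force: 0.0
```

Emit:
{"name": "apply_moves", "arguments": {"steps": [{"translation":[0,0,0],"rotation":[0,0,0.2]},{"translation":[0,0,0],"rotation":[0,0,0.4]},{"translation":[0,0,0],"rotation":[0,0,0.6]},{"translation":[0,0,0],"rotation":[0,0,0.8]},{"translation":[0,0,0],"rotation":[0,0,1]},{"translation":[0,0,0],"rotation":[0,0,1]},{"translation":[0,0,0],"rotation":[0,0,1]},{"translation":[0,0,0],"rotation":[0,0,1]},{"translation":[0,0,0],"rotation":[0,0,1]},{"translation":[0,0,0],"rotation":[0,0,1]}]}}

```text
t: 39.77
eef_pos: [0.5416, -0.1123, 0.2851]
ee_rot: [3.141, -0.001, -1.961]
force: [-0.3, 0.6, -0.6]
width: 0.0878
gripper_force: 0.0
```

Emit:
{"name": "apply_moves", "arguments": {"steps": [{"translation":[0,0,0],"rotation":[0,0,0.2]},{"translation":[0,0,0],"rotation":[0,0,0.4]},{"translation":[0,0,0],"rotation":[0,0,0.6]},{"translation":[0,0,0],"rotation":[0,0,0.8]},{"translation":[0,0,0],"rotation":[0,0,1]},{"translation":[0,0,0],"rotation":[0,0,1]},{"translation":[0,0,0],"rotation":[0,0,1]},{"translation":[0,0,0],"rotation":[0,0,1]},{"translation":[0,0,0],"rotation":[0,0,1]},{"translation":[0,0,0],"rotation":[0,0,1]}]}}

```text
t: 40.6
eef_pos: [0.5416, -0.1123, 0.285]
ee_rot: [3.141, -0.001, -1.437]
force: [-1.3, 0.4, -0.5]
width: 0.0877
gripper_force: 0.0
```

Emit:
{"name": "apply_moves", "arguments": {"steps": [{"translation":[0,0,0],"rotation":[0,0,0.2]},{"translation":[0,0,0],"rotation":[0,0,0.4]},{"translation":[0,0,0],"rotation":[0,0,0.55]},{"translation":[0,0,-0.15],"rotation":[0,0,0.55]},{"translation":[0,0,-0.28],"rotation":[0,0,0.55]},{"translation":[0,0,-0.38],"rotation":[0,0,0.55]},{"translation":[0,0,-0.45],"rotation":[0,0,0.55]},{"translation":[0,0,-0.5],"rotation":[0,0,0.55]},{"translation":[0,0,-0.5],"rotation":[0,0,0.55]},{"translation":[0,0,-0.5],"rotation":[0,0,0.55]}]}}

```text
t: 41.43
eef_pos: [0.5414, -0.1124, 0.1598]
ee_rot: [3.14, -0.0, -1.148]
force: [0.5, -1.5, 0.5]
width: 0.0877
gripper_force: 0.0
```

Emit:
{"name": "apply_moves", "arguments": {"steps": [{"translation":[0,0,0],"rotation":[0,0,0]},{"translation":[0,0,0],"rotation":[0,0,0]},{"translation":[0,0,0],"rotation":[0,0,0]},{"translation":[0,0,0],"rotation":[0,0,0]},{"translation":[0,0,0],"rotation":[0,0,0]},{"translation":[0,0,0],"rotation":[0,0,0]},{"translation":[0,0,0],"rotation":[0,0,0]},{"translation":[0,0,0],"rotation":[0,0,0]},{"translation":[0,0,0],"rotation":[0,0,0]},{"translation":[0,0,0],"rotation":[0,0,0]}], "jaw": 1, "newtons": 60}}

```text
t: 42.27
eef_pos: [0.5417, -0.1123, 0.1601]
ee_rot: [3.141, -0.001, -1.147]
force: [-0.3, 1.7, 0.8]
width: 0.0278
gripper_force: 60.0
```

```bash
python3 st.py|grep -E "q|force|moment|yaw"
```

```text
q [ 1.5020e-01  2.1350e-01 -3.5280e-01  8.0000e-04 -1.0044e+00  2.7300e-01]
force [-0.3099  1.7264  0.7895]
moment [ 0.2315 -0.0642  0.114 ]
axis [ 0.54168006 -0.11226756  0.16807095] yaw z -1.4138686901078201 yaw y -2.717962806825511
```

Now turn slowly by 12° steps and watch the torque.

Emit:
{"name": "apply_moves", "arguments": {"steps": [{"translation":[0,0,0],"rotation":[0,0,-0.08]},{"translation":[0,0,0],"rotation":[0,0,-0.16]},{"translation":[0,0,0],"rotation":[0,0,-0.24]},{"translation":[0,0,0],"rotation":[0,0,-0.32]},{"translation":[0,0,0],"rotation":[0,0,-0.4]},{"translation":[0,0,0],"rotation":[0,0,-0.4]},{"translation":[0,0,0],"rotation":[0,0,-0.4]},{"translation":[0,0,0],"rotation":[0,0,-0.4]},{"translation":[0,0,0],"rotation":[0,0,-0.4]},{"translation":[0,0,0],"rotation":[0,0,-0.4]}]}}

```text
t: 43.1
eef_pos: [0.5417, -0.1123, 0.1601]
ee_rot: [3.142, -0.001, -1.356]
force: [0.1, 0.1, -0.1]
width: 0.0276
gripper_force: 60.1
```

```bash
python3 st.py|grep -E "q|force|moment|yaw"
python3 - <<'E'
from h import *
sc=grab_frame("scene");cv2.imwrite("pics/s7.png",sc)
for n in(6,7):
    sc=cv2.imread(f"pics/s{n}.png");m=cv2.inRange(cv2.cvtColor(sc,cv2.COLOR_BGR2HSV),(0,170,60),(8,255,255));m[:,:280]=0;m[240:]=0;m[:150]=0
    n,l,st,ce=cv2.connectedComponentsWithStats(m);print([(x.tolist(),c.round(1).tolist()) for x,c in zip(st[1:],ce[1:]) if x[4]>10])
E
```

```text
q [ 1.5020e-01  2.1360e-01 -3.5270e-01  8.0000e-04 -1.0046e+00  6.4400e-02]
force [ 0.0851  0.1285 -0.0999]
moment [ 0.2262 -0.3306  0.6226]
axis [ 0.54173234 -0.11225204  0.16811006] yaw z -1.4375440386578968 yaw y -2.9265873246735827
[([290, 180, 36, 22, 339], [307.5, 190.3])]
[([307, 186, 18, 18, 178], [314.7, 194.6])]
```

Emit:
{"name": "apply_moves", "arguments": {"steps": [{"translation":[0,0,0],"rotation":[0,0,-0.08]},{"translation":[0,0,0],"rotation":[0,0,-0.16]},{"translation":[0,0,0],"rotation":[0,0,-0.24]},{"translation":[0,0,0],"rotation":[0,0,-0.32]},{"translation":[0,0,0],"rotation":[0,0,-0.4]},{"translation":[0,0,0],"rotation":[0,0,-0.4]},{"translation":[0,0,0],"rotation":[0,0,-0.4]},{"translation":[0,0,0],"rotation":[0,0,-0.4]},{"translation":[0,0,0],"rotation":[0,0,-0.4]},{"translation":[0,0,0],"rotation":[0,0,-0.4]}]}}

```text
t: 43.98
eef_pos: [0.5416, -0.1123, 0.1601]
ee_rot: [3.141, -0.001, -1.566]
force: [0.0, 0.5, 1.5]
width: 0.0274
gripper_force: 60.0
```

```bash
python3 st.py|grep -E "q|force|moment|yaw"
```

```text
q [ 1.500e-01  2.136e-01 -3.526e-01  6.000e-04 -1.005e+00 -1.452e-01]
force [0.0216 0.5223 1.539 ]
moment [ 0.2079 -0.023  -0.0627]
axis [ 0.54156254 -0.11233595  0.16809379] yaw z -2.1093620688722887 yaw y -3.1365228152489224
```

The torque peaked at 0.62 Nm and then let go, probably a pad slip against the stop. I'll release, rise and look.

Emit:
{"name": "apply_moves", "arguments": {"steps": [{"translation":[0,0,0],"rotation":[0,0,0]},{"translation":[0,0,0],"rotation":[0,0,0]},{"translation":[0,0,0],"rotation":[0,0,0]},{"translation":[0,0,0],"rotation":[0,0,0]},{"translation":[0,0,0],"rotation":[0,0,0]},{"translation":[0,0,0.08],"rotation":[0,0,0]},{"translation":[0,0,0.2],"rotation":[0,0,0]},{"translation":[0,0,0.35],"rotation":[0,0,0]},{"translation":[0,0,0.5],"rotation":[0,0,0]},{"translation":[0,0,0.5],"rotation":[0,0,0]}], "jaw": -1}}

```text
t: 44.82
eef_pos: [0.5449, -0.113, 0.2933]
ee_rot: [-3.13, -0.002, -1.565]
force: [2.2, -0.1, 1.5]
width: 0.086
gripper_force: 0.0
```

```bash
python3 st.py|grep -E "t |eef|yaw"
python3 - <<'E'
from h import *
sc=grab_frame("scene");cv2.imwrite("pics/s8.png",sc)
m=cv2.inRange(cv2.cvtColor(sc,cv2.COLOR_BGR2HSV),(0,170,60),(8,255,255));m[:,:270]=0;m[240:]=0
n,l,st,ce=cv2.connectedComponentsWithStats(m);i=1+np.argmax(st[1:,4])
r=cv2.minAreaRect(np.argwhere(l==i)[:,::-1].astype(np.float32));print(r,st[i])
cv2.imwrite("pics/z8.png",crop(sc,245,150,130,130,4))
E
```

```text
t 44.8167
eef_pos [ 0.5449 -0.113   0.2933]
moment [ 0.0396 -0.3325  0.0132]
axis [ 0.54476844 -0.11299617  0.30129286] yaw z -0.17582282445633923 yaw y -3.135910854723388
((307.5000305175781, 191.00001525878906), (33.23401641845703, 10.60660171508789), 45.0) [294 178  28  27 301]
```

View pics/z8.png

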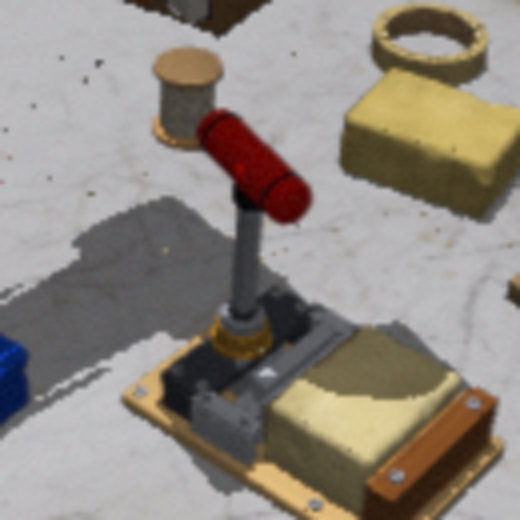

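The bar now points to yaw 1.57, with the key still home and upright, the wax against the pad, and the spool at its old spot. I've used all my pictures, so I'll move the arm aside and measure the jaw numerically against the first frames.

Emit:
{"name": "apply_moves", "arguments": {"steps": [{"translation":[-0.05,0.15,0.02],"rotation":[0,0,0]},{"translation":[-0.1,0.3,0.02],"rotation":[0,0,0]},{"translation":[-0.15,0.45,0.02],"rotation":[0,0,0]},{"translation":[-0.2,0.6,0.02],"rotation":[0,0,0]},{"translation":[-0.25,0.75,0.02],"rotation":[0,0,0]},{"translation":[-0.3,0.9,0.02],"rotation":[0,0,0]},{"translation":[-0.3,1,0.02],"rotation":[0,0,0]},{"translation":[-0.3,1,0.02],"rotation":[0,0,0]},{"translation":[-0.3,1,0.02],"rotation":[0,0,0]},{"translation":[-0.3,1,0.02],"rotation":[0,0,0]}]}}

```text
t: 45.7
eef_pos: [0.4663, 0.1375, 0.2895]
ee_rot: [3.14, -0.001, -1.565]
force: [0.5, -0.6, -0.0]
width: 0.0876
gripper_force: 0.0
```

Run:
```python
from h import *
for n in("top","scene"):cv2.imwrite(f"pics/{n}9.png",grab_frame(n))
print(get_state()["t"],get_state()["eef_pos"])
y=1.875;ex=np.array([np.cos(y),np.sin(y),0]);ey=np.array([-np.sin(y),np.cos(y),0])
bed=np.array([.542,-.1115,.0])-ex*.094
def prof(im,n,yo,z,xs):
    P=[proj(n,bed+ex*x+ey*yo+[0,0,z]) for x in xs]
    m=np.array(P,np.float32);g=cv2.cvtColor(im,cv2.COLOR_BGR2GRAY)
    return cv2.remap(g,m[:,:1],m[:,1:],cv2.INTER_LINEAR).ravel()
xs=np.arange(-.05,.11,.0025)
print("x",(xs*1000).round(0).astype(int).tolist())
for n,z in(("top",.055),("scene",.055)):
  for yo in(-.045,-.035,.035,.045):
    for f in("0","9"):
        print(n,yo,f,prof(cv2.imread(f"pics/{n}{f}.png"),n,yo,z,xs).tolist())
im=cv2.imread("pics/top9.png");m=cv2.inRange(cv2.cvtColor(im,cv2.COLOR_BGR2HSV),(0,170,60),(8,255,255));m[:,:270]=0;m[240:]=0
n,l,st,ce=cv2.connectedComponentsWithStats(m);i=1+np.argmax(st[1:,4]);print(cv2.minAreaRect(np.argwhere(l==i)[:,::-1].astype(np.float32)))
```

```text
45.8 [0.46656932 0.13682057 0.28972213]
x [-50, -48, -45, -42, -40, -37, -35, -32, -30, -27, -25, -22, -20, -17, -15, -12, -10, -7, -5, -2, 0, 3, 5, 8, 10, 13, 15, 18, 20, 23, 25, 28, 30, 33, 35, 38, 40, 43, 45, 48, 50, 53, 55, 58, 60, 63, 65, 68, 70, 73, 75, 78, 80, 83, 85, 88, 90, 93, 95, 98, 100, 103, 105, 108]
top -0.045 0 [130, 122, 105, 98, 101, 109, 128, 157, 177, 183, 182, 182, 183, 182, 182, 185, 185, 184, 183, 182, 184, 185, 186, 184, 182, 184, 185, 185, 186, 186, 183, 184, 185, 177, 157, 130, 109, 111, 126, 141, 155, 162, 152, 148, 160, 173, 182, 191, 200, 200, 192, 184, 157, 125, 119, 120, 110, 94, 85, 85, 87, 97, 116, 125]
top -0.045 9 [155, 145, 126, 118, 132, 160, 189, 209, 215, 213, 213, 213, 213, 214, 214, 215, 215, 214, 214, 215, 216, 217, 217, 215, 214, 216, 217, 217, 216, 216, 215, 214, 211, 196, 169, 150, 152, 178, 189, 178, 194, 221, 227, 224, 227, 229, 218, 193, 176, 181, 183, 189, 169, 144, 143, 144, 131, 113, 104, 102, 105, 117, 140, 149]
top -0.035 0 [109, 104, 97, 91, 93, 102, 122, 156, 178, 183, 185, 185, 185, 187, 189, 190, 191, 190, 188, 189, 189, 189, 1
[... 3708 characters left out ...]
64, 64, 64, 65, 64, 63, 63, 63, 68, 79, 114, 156, 171, 178]
scene 0.045 0 [87, 90, 91, 78, 74, 81, 89, 97, 97, 99, 98, 100, 100, 95, 98, 96, 102, 102, 105, 104, 106, 110, 116, 113, 107, 108, 109, 105, 97, 95, 99, 105, 103, 84, 56, 53, 66, 100, 131, 107, 90, 84, 80, 85, 111, 102, 68, 59, 61, 62, 61, 60, 60, 60, 60, 61, 62, 60, 63, 79, 121, 152, 158, 168]
scene 0.045 9 [91, 96, 92, 82, 83, 95, 99, 103, 101, 101, 102, 102, 103, 100, 104, 100, 105, 100, 107, 111, 117, 117, 114, 111, 109, 110, 108, 104, 100, 104, 106, 107, 99, 100, 108, 125, 122, 101, 108, 155, 140, 88, 61, 56, 51, 38, 43, 59, 64, 64, 64, 63, 64, 64, 64, 63, 62, 63, 65, 83, 125, 158, 166, 175]
((316.5, 191.0), (10.0, 37.0), 90.0)
```

Run:
```python
from h import *
y=1.875;ex=np.array([np.cos(y),np.sin(y),0]);ey=np.array([-np.sin(y),np.cos(y),0])
bed=np.array([.542,-.1115,.0])-ex*.094
xs=np.arange(.028,.075,.002);print((xs*1000).astype(int).tolist())
for yo in(.04,.045,.05,-.03):
  for f in("s3","s4","s5","s6","s8","scene9"):
    P=np.array([proj("scene",bed+ex*x+ey*yo+[0,0,.055]) for x in xs],np.float32)
    g=cv2.cvtColor(cv2.imread(f"pics/{f}.png"),cv2.COLOR_BGR2GRAY)
    print(yo,f,cv2.remap(g,P[:,:1],P[:,1:],cv2.INTER_CUBIC).ravel().tolist())
```

```text
[28, 30, 32, 33, 35, 37, 39, 41, 43, 45, 47, 49, 51, 53, 55, 57, 59, 61, 63, 65, 67, 69, 71, 73]
0.04 s3 [170, 173, 176, 145, 91, 65, 93, 112, 150, 181, 143, 90, 76, 74, 71, 74, 75, 75, 69, 59, 62, 64, 67, 66]
0.04 s4 [172, 173, 177, 148, 99, 94, 128, 150, 188, 159, 102, 74, 73, 74, 72, 70, 72, 71, 52, 35, 34, 32, 32, 33]
0.04 s5 [88, 87, 80, 73, 81, 89, 81, 77, 72, 66, 70, 69, 65, 63, 62, 62, 48, 36, 29, 29, 33, 45, 61, 67]
0.04 s6 [86, 84, 78, 74, 83, 89, 78, 67, 65, 66, 66, 68, 66, 62, 59, 56, 45, 35, 33, 50, 62, 65, 64, 65]
0.04 s8 [164, 163, 147, 106, 89, 87, 76, 68, 65, 67, 67, 69, 67, 60, 57, 58, 46, 32, 24, 26, 32, 33, 32, 31]
0.04 scene9 [161, 162, 153, 136, 143, 161, 116, 78, 67, 70, 72, 88, 82, 64, 57, 57, 46, 31, 31, 50, 60, 62, 62, 65]
0.045 s3 [113, 110, 93, 65, 46, 52, 70, 99, 140, 144, 114, 89, 85, 82, 78, 96, 117, 125, 85, 60, 65, 67, 68, 70]
0.045 s4 [114, 113, 95, 69, 59, 93, 105, 109, 138, 122, 94, 81, 75, 73, 72, 81, 96, 103, 69, 45, 52, 55, 48, 41]
0.045 s5 [73, 65, 58, 63, 76, 83, 81, 74, 72, 71, 74, 77, 84, 83, 75, 68, 59, 42, 32, 45, 58, 63, 67, 70]
0.045 s6 
[... 963 characters left out ...]
48, 60, 64, 67, 66]
-0.03 s3 [201, 202, 199, 183, 148, 95, 65, 65, 73, 88, 112, 157, 186, 171, 128, 99, 118, 145, 143, 140, 156, 146, 103, 77]
-0.03 s4 [104, 105, 105, 97, 81, 61, 59, 66, 86, 98, 93, 93, 94, 87, 83, 89, 99, 100, 99, 97, 88, 65, 39, 35]
-0.03 s5 [100, 103, 99, 86, 78, 89, 99, 97, 92, 82, 78, 90, 98, 98, 97, 95, 78, 50, 33, 27, 29, 34, 34, 33]
-0.03 s6 [100, 100, 95, 83, 78, 87, 88, 84, 81, 87, 93, 93, 94, 91, 82, 69, 53, 39, 28, 25, 30, 31, 32, 32]
-0.03 s8 [99, 98, 93, 82, 77, 86, 89, 82, 78, 87, 94, 95, 94, 95, 86, 74, 55, 39, 31, 28, 29, 28, 30, 32]
-0.03 scene9 [191, 192, 184, 161, 138, 160, 168, 129, 106, 144, 178, 185, 184, 178, 145, 101, 57, 36, 32, 38, 53, 62, 64, 65]
```

Run:
```python
from h import *
for a,b in(("t3","s3"),("top9","scene9")):
    o=[]
    for f in(a,b):
        m=cv2.inRange(cv2.cvtColor(cv2.imread(f"pics/{f}.png"),cv2.COLOR_BGR2HSV),(0,170,60),(8,255,255));m[:,:270]=0;m[240:]=0
        n,l,st,ce=cv2.connectedComponentsWithStats(m);i=1+np.argmax(st[1:,4]);r=cv2.minAreaRect(np.argwhere(l==i)[:,::-1].astype(np.float32));o.append(r[0]);print(r)
    print("handle",tri(*o))
    # collar/bush columns below the bar in scene
    g=cv2.cvtColor(cv2.imread(f"pics/{b}.png"),cv2.COLOR_BGR2GRAY)
    print([g[r,300:312].tolist() for r in(218,224,226,228,230,232,234)])
```

```text
((315.7294006347656, 191.0176239013672), (11.388849258422852, 37.74589920043945), 49.398704528808594)
((307.31829833984375, 190.2996063232422), (38.07450485229492, 11.878890037536621), 12.804265022277832)
handle (array([ 0.54131989, -0.11063762,  0.17935621]), np.float64(0.0019548492054319157))
[[108, 100, 93, 77, 59, 61, 62, 63, 90, 156, 178, 182], [94, 91, 86, 67, 63, 61, 63, 69, 90, 114, 87, 69], [87, 78, 51, 58, 62, 59, 61, 56, 49, 58, 73, 66], [80, 78, 49, 31, 33, 36, 39, 37, 39, 68, 80, 68], [63, 72, 79, 77, 66, 65, 68, 79, 78, 75, 68, 66], [65, 67, 66, 69, 65, 68, 64, 67, 67, 62, 60, 67], [55, 63, 68, 90, 115, 116, 78, 71, 69, 64, 57, 59]]
((316.5, 191.0), (10.0, 37.0), 90.0)
((307.7500305175781, 190.75001525878906), (33.23401641845703, 11.31370735168457), 45.0)
handle (array([ 0.54137492, -0.11243473,  0.17919709]), np.float64(0.0019592946363861607))
[[181, 181, 167, 92, 54, 54, 56, 62, 70, 113, 167, 176], [176, 172, 155, 69, 53, 55, 60, 60, 70, 88, 81, 67], [173, 147, 80, 52, 52, 62, 62, 59, 60, 57, 68, 62], [143, 142, 91, 46, 42, 38, 37, 35, 40, 63, 75, 68], [90, 124, 148, 142, 119, 105, 63, 62, 74, 75, 69, 58], [105, 88, 68, 72, 79, 76, 67, 63, 61, 59, 62, 57], [53, 59, 64, 79, 112, 113, 92, 70, 63, 59, 53, 54]]
```

The key is still fully home (handle at z = 0.179) and the jaw has advanced about 14 mm with the pad pushed in. One more gripped turn should prove the stop.

Emit:
{"name": "apply_moves", "arguments": {"steps": [{"translation":[0.05,-0.15,0],"rotation":[0,0,0]},{"translation":[0.1,-0.3,0],"rotation":[0,0,0]},{"translation":[0.15,-0.45,0],"rotation":[0,0,0]},{"translation":[0.2,-0.6,0],"rotation":[0,0,0]},{"translation":[0.25,-0.75,0],"rotation":[0,0,0]},{"translation":[0.3,-0.9,0],"rotation":[0,0,0]},{"translation":[0.3,-1,0],"rotation":[0,0,0]},{"translation":[0.3,-1,0],"rotation":[0,0,0]},{"translation":[0.3,-1,-0.1],"rotation":[0,0,0]},{"translation":[0.3,-1,-0.2],"rotation":[0,0,0]}]}}

```text
t: 46.63
eef_pos: [0.542, -0.1141, 0.2405]
ee_rot: [-3.139, -0.0, -1.569]
force: [0.4, 0.8, -1.3]
width: 0.0877
gripper_force: 0.0
```

Emit:
{"name": "apply_moves", "arguments": {"steps": [{"translation":[0,0,-0.12],"rotation":[0,0,0]},{"translation":[0,0,-0.22],"rotation":[0,0,0]},{"translation":[0,0,-0.3],"rotation":[0,0,0]},{"translation":[0,0,-0.32],"rotation":[0,0,0]},{"translation":[0,0,-0.32],"rotation":[0,0,0]},{"translation":[0,0,-0.32],"rotation":[0,0,0]},{"translation":[0,0,-0.32],"rotation":[0,0,0]},{"translation":[0,0,-0.32],"rotation":[0,0,0]},{"translation":[0,0,-0.32],"rotation":[0,0,0]},{"translation":[0,0,-0.32],"rotation":[0,0,0]}]}}

```text
t: 47.47
eef_pos: [0.542, -0.1122, 0.1609]
ee_rot: [-3.141, -0.0, -1.566]
force: [0.4, 0.0, -0.2]
width: 0.0876
gripper_force: 0.0
```

Emit:
{"name": "apply_moves", "arguments": {"steps": [{"translation":[0,0,0],"rotation":[0,0,0]},{"translation":[0,0,0],"rotation":[0,0,0]},{"translation":[0,0,0],"rotation":[0,0,0]},{"translation":[0,0,0],"rotation":[0,0,0]},{"translation":[0,0,0],"rotation":[0,0,0]},{"translation":[0,0,0],"rotation":[0,0,0]},{"translation":[0,0,0],"rotation":[0,0,0]},{"translation":[0,0,0],"rotation":[0,0,0]},{"translation":[0,0,0],"rotation":[0,0,0]},{"translation":[0,0,0],"rotation":[0,0,0]}], "jaw": 1, "newtons": 60}}

```text
t: 48.3
eef_pos: [0.5416, -0.1123, 0.1601]
ee_rot: [3.141, -0.001, -1.566]
force: [-0.1, -0.1, -0.5]
width: 0.0278
gripper_force: 60.0
```

```bash
python3 st.py|grep -E "q|moment|eef|yaw"
```

```text
q [ 1.5010e-01  2.1370e-01 -3.5260e-01  6.0000e-04 -1.0049e+00 -1.4570e-01]
eef_pos [ 0.5416 -0.1123  0.1601]
moment [ 0.1654 -0.0518 -0.096 ]
axis [ 0.54163432 -0.11229192  0.16805079] yaw z -2.0246165174016557 yaw y -3.1368985112862613
```

Emit:
{"name": "apply_moves", "arguments": {"steps": [{"translation":[0,0,0],"rotation":[0,0,-0.03]},{"translation":[0,0,0],"rotation":[0,0,-0.06]},{"translation":[0,0,0],"rotation":[0,0,-0.09]},{"translation":[0,0,0],"rotation":[0,0,-0.12]},{"translation":[0,0,0],"rotation":[0,0,-0.15]},{"translation":[0,0,0],"rotation":[0,0,-0.18]},{"translation":[0,0,0],"rotation":[0,0,-0.2]},{"translation":[0,0,0],"rotation":[0,0,-0.2]},{"translation":[0,0,0],"rotation":[0,0,-0.2]},{"translation":[0,0,0],"rotation":[0,0,-0.2]}]}}

```text
t: 49.13
eef_pos: [0.5416, -0.1123, 0.1601]
ee_rot: [3.141, -0.001, -1.671]
force: [0.4, 0.5, -0.8]
width: 0.0277
gripper_force: 60.1
```

```bash
python3 st.py|grep -E "q|moment|eef|yaw"
```

```text
q [ 1.5010e-01  2.1380e-01 -3.5250e-01  6.0000e-04 -1.0049e+00 -2.5010e-01]
eef_pos [ 0.5416 -0.1123  0.1601]
moment [ 0.1151 -0.1661  0.7013]
axis [ 0.54165027 -0.11227691  0.16805747] yaw z -2.0702886673666785 yaw y 3.0418628112255086
```

Torque rises to 0.70 Nm within 6°, so the key is hard against the stop. I'll release and retreat.

Emit:
{"name": "apply_moves", "arguments": {"steps": [{"translation":[0,0,0],"rotation":[0,0,0]},{"translation":[0,0,0],"rotation":[0,0,0]},{"translation":[0,0,0],"rotation":[0,0,0]},{"translation":[0,0,0],"rotation":[0,0,0]},{"translation":[0,0,0],"rotation":[0,0,0]},{"translation":[0,0,0],"rotation":[0,0,0]},{"translation":[0,0,0.08],"rotation":[0,0,0]},{"translation":[0,0,0.2],"rotation":[0,0,0]},{"translation":[0,0,0.35],"rotation":[0,0,0]},{"translation":[0,0,0.5],"rotation":[0,0,0]}], "jaw": -1}}

```text
t: 49.97
eef_pos: [0.5409, -0.1124, 0.2861]
ee_rot: [3.14, -0.001, -1.671]
force: [1.1, 0.3, -0.3]
width: 0.0856
gripper_force: 0.0
```

Emit:
{"name": "apply_moves", "arguments": {"steps": [{"translation":[-0.05,0.15,0.02],"rotation":[0,0,0]},{"translation":[-0.1,0.3,0.02],"rotation":[0,0,0]},{"translation":[-0.15,0.45,0.02],"rotation":[0,0,0]},{"translation":[-0.2,0.6,0.02],"rotation":[0,0,0]},{"translation":[-0.25,0.75,0.02],"rotation":[0,0,0]},{"translation":[-0.3,0.9,0.02],"rotation":[0,0,0]},{"translation":[-0.3,1,0.02],"rotation":[0,0,0]},{"translation":[-0.3,1,0.02],"rotation":[0,0,0]},{"translation":[-0.3,1,0.02],"rotation":[0,0,0]},{"translation":[-0.3,1,0.02],"rotation":[0,0,0]}]}}

```text
t: 50.8
eef_pos: [0.4665, 0.1376, 0.29]
ee_rot: [3.141, -0.001, -1.67]
force: [0.8, -0.1, -0.0]
width: 0.0878
gripper_force: 0.0
```

Run:
```python
from h import *
o=[]
for n in("top","scene"):
    im=grab_frame(n);cv2.imwrite(f"pics/{n}10.png",im)
    m=cv2.inRange(cv2.cvtColor(im,cv2.COLOR_BGR2HSV),(0,170,60),(8,255,255));m[:,:270]=0;m[240:]=0
    k,l,st,ce=cv2.connectedComponentsWithStats(m);i=1+np.argmax(st[1:,4]);r=cv2.minAreaRect(np.argwhere(l==i)[:,::-1].astype(np.float32));o.append(r[0]);print(r)
print("handle",tri(*o),get_state()["t"])
y=1.875;ex=np.array([np.cos(y),np.sin(y),0]);ey=np.array([-np.sin(y),np.cos(y),0])
bed=np.array([.542,-.1115,.0])-ex*.094;xs=np.arange(.028,.075,.002)
for yo in(.045,.05):
  P=np.array([proj("scene",bed+ex*x+ey*yo+[0,0,.055]) for x in xs],np.float32)
  for f in("scene9","scene10"):print(cv2.remap(cv2.cvtColor(cv2.imread(f"pics/{f}.png"),cv2.COLOR_BGR2GRAY),P[:,:1],P[:,1:],cv2.INTER_CUBIC).ravel().tolist())
```

```text
((316.5, 191.0), (10.0, 37.0), 90.0)
((307.3674011230469, 190.685302734375), (33.914005279541016, 11.24814510345459), 42.709388732910156)
handle (array([ 0.54096975, -0.1121961 ,  0.17942672]), np.float64(0.001093619397490911)) 50.9
[107, 98, 99, 103, 119, 133, 116, 94, 91, 125, 168, 148, 95, 63, 56, 56, 51, 37, 35, 50, 63, 65, 64, 63]
[105, 97, 99, 103, 121, 132, 113, 94, 90, 123, 166, 147, 96, 67, 56, 57, 50, 38, 38, 51, 61, 64, 66, 66]
[61, 57, 60, 83, 136, 178, 177, 184, 182, 182, 187, 160, 103, 70, 65, 67, 56, 41, 35, 48, 60, 64, 67, 66]
[60, 53, 57, 81, 135, 178, 176, 184, 183, 183, 188, 162, 103, 67, 65, 66, 56, 41, 36, 50, 59, 64, 66, 64]
```

The bar and jaw didn't move any further, so the stop is confirmed. Handing in.

```bash
python3 -c "
from station import *
print(job_done())"
```

```text
the job is handed in; nothing more can be done
None
```

The key stands fully home in the socket, turned clockwise to its stop and released; the camera images show the jaw about 14 mm forward with its pad pressed in on the wax block, and the job was handed in at about 51 s.

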